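Set the number stamp to 2-7-5 and stand it on its ink pad

ROBOT

A 7-joint arm with a two-finger parallel gripper is mounted at the origin on a cart in front of the work surface, level with it; the furniture and walls round the work are solid. World frame = base frame: x ahead of the robot, y to its left, z up, the work surface at z = 0. Lengths are in m, angles in rad, forces in N, time in s.
With the tool pointing down it reaches from about 0.35 to 0.9 m from the base axis. Payload 19.9 kg.
Tool frame: the origin (TCP) lies on the mounting face of the last link; the fingertips stand 173 mm ahead of it and the grasp point (between the pads) lies 155 mm ahead of it; z points along the fingers, y is the direction in which the jaws open and shut (so a half turn about z gives the same grasp; the last joint's range is limited). The gripper opens to 85 mm and grips with 20 to 120 N. Pads are 22 mm wide; open, the fingers measure 114 mm over their backs; the gripper's body (76 mm by 85 mm) begins 54 mm behind the grasp point. The pads swing forward as they close: fully open they stand 13 mm farther back than shut.
Start: joints at [-1.155, 0.417, -0.01, 1.614, 0.005, 1.111, -0.053], TCP at [0.276, 0.561, 0.405] pointing down, gripper open.
Joint ranges: [-2.81, 2.81], [-0.39, 2.02], [-1.27, 1.25], [0.06, 2.57], [-1.19, 4.33], [0.19, 2], [-2.82, 2.82]. Speed limits (rad/s): [1.89, 1.89, 2.39, 2.39, 3.01, 3.01, 3.01].

INTERFACE

Orientations are given as a unit quaternion [x, y, z, w].
In Python, from rig import r gives the robot as it stands.
- The arm moves only by the tool move_arm, never from a script. Its argument "series" is one flat list of numbers, 4 for each row, row after row: the shift along the tool's x, y, z in units of 50 mm (1.0 is 50 mm), then the turn about the tool's z in rad. In form: [tx, ty, tz, spin, tx, ty, tz, spin, ...]. A call has 1 to 12 rows; each row is the pose to reach, as a shift and turn from the pose measured when the call began, along the tool's axes at that moment; what a row does not reach only later rows make up. A row lasts 1/10 s, in which the tool goes at most 50 mm and 8.59 degrees, less where a joint would pass 70% of its speed; a pose out of reach is approached as far as the arm can. A call with a gripper value outside its range is refused whole. "grip" is the closure in counts, from 0 (fully open) to 255 (shut), set as the call begins (left out, the last holds). The fingers move at their own pace and stop on an object; the grip force is fixed at half the most. Time passes only in rows, so rows that repeat a pose let the fingers close. It gives the time, the measured TCP pose, the force and the opening at its end, in the units of the state.
- r.read_state(): the state, without advancing time (a new reading comes with each control period).
- r.read_camera(name): name is "scene" or "top"; returns (picture, depth): 400x640x3 uint8, red, green, blue; 400x640 float32, m along the optical axis (not along the pixel's ray), 0 where there is no reading.
- r.camera_params(name): a dict with "camera_matrix" (3x3 intrinsics, pixels), "R" (3x3) and "t" (3): a world point X has camera coordinates R X + t. Camera axes: x right, y down, z forward; pixel columns grow to the right and rows downward; lengths in m; the calibration is good to about 2 mm. A picture is of the moment at which its call begins. camera_params takes no time and is no camera call.
- r.close_job(): hands the job in, once; it reports no verdict.
The state is a dict: "time_s": time; "joints": joint angles; "qvel": joint speeds; "tau": joint torques, N m; "tool_pos": TCP position; "ee_rot": TCP orientation; "contact_force": force on the tool from outside, world axes, zero at the start; "ft_torque": the same for the moment, N m; "gripper_width": opening from 0.0 (shut) to 1.0 (fully open).
Only numpy, scipy, OpenCV 4.12 (cv2) and the standard library are available. Lean on these libraries where they do the work, as an engineer would, in place of code of your own. Each camera call takes 0.05 s, during which the arm holds its last target.

TASK

Take the number stamp out from between the tape roll and the ink bottle, stand it on the round cork mat and let go. There roll its three thumbwheels to read 2, 7, 5 from left to right, then take it up again and set it gently, upright and centred, on the ink pad between the two guards of the ink-pad stand, with the number still set. Do not tip the stamp over or disturb the tape roll, the ink bottle or the small staple box.

Things in the scene. Friction and masses are not known exactly. Their poses are not given: they have to be found in the camera images.
- number_stamp: black number stamp, loose, 0.7 kg, upright; body 56 mm along x (front to back) by 68 mm along y (end to end). Origin: centre of underside, z up; digits are read from the front, its -x. Grip across front and back (flat, z 3 to 34 mm) or across the two end cheeks (flat, z 3 to 34 mm, middle 36 mm to z 46). At the start each end is only 7 to 11 mm from the tape roll (-y) or bottle (+y).
- axle_left (a point): centre of the white left wheel (as read from the front), on the common axle along y, 23 mm to the stamp's +y, 40 mm above its underside. Each wheel: 8 mm wide, drum of radius 16 mm bearing digits 0 to 9, and five radial fins, 3.5 mm thick, tips at radius 25.5 mm, one between 0|1, 2|3, 4|5, 6|7, 8|9. The rest of the stamp ends 7 mm above the axle.
- axle_middle (a point): centre of the middle wheel, same make, at y = 0 of the stamp, 40 mm above its underside. A wheel is rolled by a closed fingertip that comes down behind a fin and pushes it across the top; about 1.2 N at the fin turns it, and it stays where it is left (plain friction, no spring or click).
- axle_right (a point): centre of the right wheel, same make, 23 mm to the stamp's -y, 40 mm above its underside
- wheel_left (a joint): angle of the left wheel, rad: digit n is uppermost, at the white reading line on the cheeks, at n x 0.6283. Value and digit grow as the wheel's top moves toward the stamp's +x, away from the reader. Stops at -0.15 and 5.8. At value q the fins stand at q - 0.314 - 1.2566 k (k = 0 to 4) from straight up, positive toward the stamp's +x.
- wheel_middle (a joint): angle of the middle wheel, same meaning
- wheel_right (a joint): angle of the right wheel, same meaning
- setting_mat: round brown cork mat, 140 mm across, 6 mm high, fixed to the desk; origin at the centre of its underside
- ink_stand: fixed grey ink-pad stand, 84 mm along x, 112 mm along y; origin: centre of underside. The 64 x 100 mm pad lies between two guards along y, 5 mm thick, 100 mm long, inner faces at x = +-33 mm, tops 52 mm above the desk; the +-y ends are open. The stamp's 56 mm goes between the guards, its 68 mm along them, either way round.
- pad_top (a point): centre of the ink pad's top face, 12 mm above the desk; axes as the stand's
- tape_roll: roll of brown tape lying flat, 92 mm across, 48 mm high, bystander; origin at the centre of its underside
- ink_bottle: small white ink bottle with a pointed cap, 33 mm across, 82 mm high, bystander; origin at the centre of its underside
- staple_box: small yellow carton, 40 x 78 x 30 mm high, bystander; origin at the centre of its underside
There are look-alikes about, which are no part of the job. What is shaped like the ink_stand but yellow is not meant.

How it is judged:
On the way, in this order (a step that is already met when the one before it is completed fails the run):
1. the stamp stands on the round mat, let go (horizontal distance between number_stamp and setting_mat below 0.05 m and z of number_stamp in the frame of setting_mat below 0.01 m and angle between number_stamp's own z axis and vertical below 0.08 rad and contact force between the fingers and number_stamp below 0.05 N and linear speed of number_stamp below 0.02 m/s), for 0.2 s.
2. standing on the mat, its wheels read 2, 7, 5 (horizontal distance between number_stamp and setting_mat below 0.05 m and z of number_stamp in the frame of setting_mat below 0.01 m and angle between number_stamp's own z axis and vertical below 0.08 rad and value of joint wheel_left between 1.0966 and 1.4166 rad and value of joint wheel_middle between 4.2381 and 4.5581 rad and value of joint wheel_right between 2.9815 and 3.3015 rad), for 0.2 s.
At the end, for the whole second after the job is handed in: The stamp stands upright (0.08 rad), released and at rest, on the ink pad between the guards, within 9 mm across and 14 mm along of the pad's centre, resting on it (4 mm), parallel to the guards (0.2 rad); wheels within 0.16 rad (a quarter digit) of 2, 7, 5 from left to right (x of number_stamp in the frame of pad_top between -0.009 and 0.009 m and y of number_stamp in the frame of pad_top between -0.014 and 0.014 m and z of number_stamp in the frame of pad_top between -0.004 and 0.004 m and value of joint wheel_left between 1.0966 and 1.4166 rad and value of joint wheel_middle between 4.2381 and 4.5581 rad and value of joint wheel_right between 2.9815 and 3.3015 rad and contact force between the fingers and number_stamp below 0.05 N and linear speed of number_stamp below 0.02 m/s and angle between the x axis of number_stamp and the x axis of ink_stand, either way round below 0.2 rad and angle between number_stamp's own z axis and vertical below 0.08 rad); the robot touches nothing.
It fails at once if the tape roll is shoved more than 30 mm or tipped (distance of tape_roll from where it was at the start of the episode above 0.03 m or angle between tape_roll's own z axis and vertical above 0.35 rad).
It fails at once if the ink bottle is shoved more than 30 mm or tipped (distance of ink_bottle from where it was at the start of the episode above 0.03 m or angle between ink_bottle's own z axis and vertical above 0.35 rad).
It fails at once if the staple box is shoved more than 30 mm or tipped (distance of staple_box from where it was at the start of the episode above 0.03 m or angle between staple_box's own z axis and vertical above 0.35 rad).
It fails at once if the stamp is tipped over (angle between number_stamp's own z axis and vertical above 0.8 rad).
It fails at once if the stamp is dropped or slammed on the ink-pad stand (over 90 N) (contact force between number_stamp and ink_stand above 90 N).
It also fails if it takes over 72 s, if anything falls off the work surface, if the arm or the gripper's body presses on something with over 40 N, if the wrist force passes 120 N, or if a joint passes its speed limit or range.

## Working session

There is one attempt and no reset: what is moved stays moved. The work goes in short steps, Python scripts to look and compute and a tool call to move; the robot and the scene stay as the last step left them, time stands still between calls to the robot, and variables do not carry over. Pictures are saved under pics/ and viewed, and the job is handed in when it is done.

Besides the shell and the picture viewer there is one more tool, called after "Call:" in YAML: its name, and indented under it one key for each argument. move_arm: Moves the arm, as the interface text tells. Its arguments: {"type":"object","properties":{"series":{"type":"array","items":{"type":"number"}},"grip":{"type":"number"}},"required":["series"]}

```bash
ls; mkdir -p pics
python3 - <<'E'
from rig import r
import cv2,numpy as np
s=r.read_state()
for k,v in s.items(): print(k,np.round(v,4))
for n in ("scene","top"):
    p=r.camera_params(n); print(n,{k:np.round(v,4).tolist() for k,v in p.items()})
    im,d=r.read_camera(n); np.savez(f"pics/{n}0.npz",im=im,d=d)
    cv2.imwrite(f"pics/{n}0.png",im[:,:,::-1])
E
```

```text
pics
time_s 0.0
joints [-1.1545  0.4179 -0.0103  1.6142  0.0047  1.1107 -0.053 ]
qvel [ 0.0007 -0.     -0.0003  0.0006 -0.0015  0.0006 -0.0007]
tau [-1.30000e-03 -8.64450e+01  6.78200e-01 -4.34892e+01  1.91000e-02
  7.40000e-03 -0.00000e+00]
tool_pos [0.2761 0.5605 0.4041]
ee_rot [ 2.269e-01  9.739e-01 -6.000e-04 -1.000e-04]
contact_force [ 0.3297 -0.2839 -0.2671]
ft_torque [-0.0206 -0.0107 -0.0155]
gripper_width 1.0009
scene {'camera_matrix': [[396.1703, 0.0, 315.485], [0.0, 396.1703, 195.7003], [0.0, 0.0, 1.0]], 'R': [[0.7004, -0.7135, -0.0179], [-0.4894, -0.4619, -0.7397], [0.5195, 0.5269, -0.6727]], 't': [-0.3426, 0.3434, 0.8099]}
top {'camera_matrix': [[507.934, 0.0, 311.0731], [0.0, 507.934, 201.2474], [0.0, 0.0, 1.0]], 'R': [[0.004, -1.0, -0.006], [-0.9906, -0.0032, -0.1365], [0.1365, 0.0065, -0.9906]], 't': [0.0642, 0.5945, 1.1666]}
```

View pics/scene0.png

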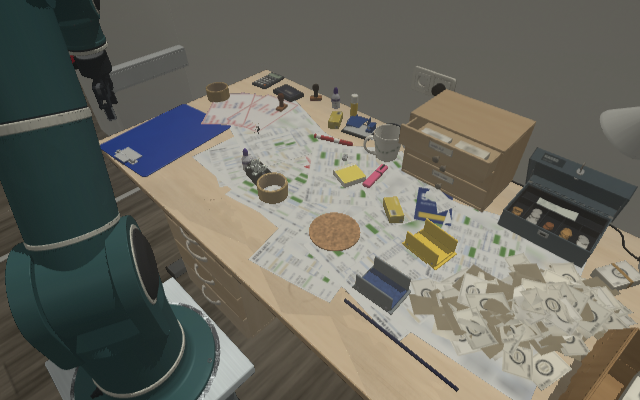

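View pics/top0.png

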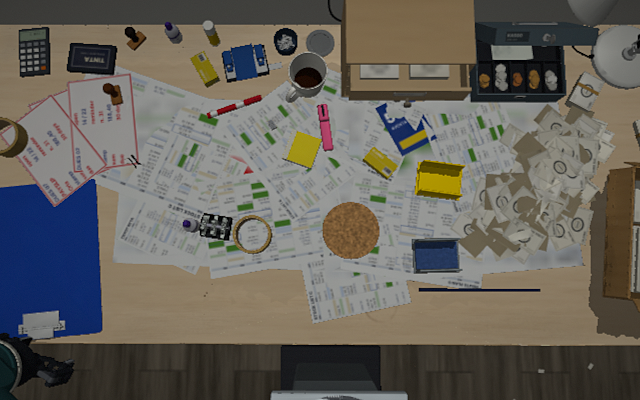

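Top view candidates: the stamp is the black body with white wheels at (215,225), and the black stamps at (112,92), (135,38) and (285,40) are not it. The neighbouring tape roll is at (252,234); the one at (12,137) isn't. The bottle is at (190,225); those at (172,32) and (210,32) aren't. The mat is at (350,231). The grey stand with the blue pad is at (436,255); the yellow one at (440,180) isn't meant.

```bash
cat > h.py <<'E'
import numpy as np,cv2
from rig import r
P={n:r.camera_params(n) for n in("scene","top")}
for p in P.values():
    for k in p: p[k]=np.array(p[k],float)
def ray(n,u,v):
    p=P[n]; d=p["R"].T@np.linalg.inv(p["camera_matrix"])@np.array([u,v,1.]); c=-p["R"].T@p["t"]; return c,d
def onz(n,u,v,z):
    c,d=ray(n,u,v); return c+d*(z-c[2])/d[2]
def cloud(n,dep):
    p=P[n]; v,u=np.mgrid[0:dep.shape[0],0:dep.shape[1]]
    K=p["camera_matrix"]; X=np.stack([(u-K[0,2])/K[0,0]*dep,(v-K[1,2])/K[1,1]*dep,dep],-1)
    return (X-p["t"])@p["R"]
def proj(n,X):
    p=P[n]; c=p["R"]@np.array(X)+p["t"]; q=p["camera_matrix"]@c; return q[:2]/q[2]
def tri(u1,u2):
    A=[];b=[]
    c1,d1=ray("top",*u1);c2,d2=ray("scene",*u2)
    M=np.stack([d1,-d2],1); s=np.linalg.lstsq(M,c2-c1,rcond=None)[0]
    a,b=c1+d1*s[0],c2+d2*s[1]; return (a+b)/2,np.linalg.norm(a-b)
def snap(tag):
    o={}
    for n in("scene","top"):
        im,d=r.read_camera(n); np.savez(f"pics/{n}{tag}.npz",im=im,d=d); o[n]=(im,d)
    return o
def load(n,tag):
    z=np.load(f"pics/{n}{tag}.npz"); return z["im"],z["d"]
def crop(im,x0,y0,x1,y1,k,fn):
    cv2.imwrite(fn,cv2.resize(im[y0:y1,x0:x1],None,fx=k,fy=k,interpolation=cv2.INTER_CUBIC)[:,:,::-1])
E
python3 - <<'E'
from h import *
im,d=load("top",0); crop(im,170,195,290,265,6,"pics/tc.png")
im,d=load("scene",0); crop(im,225,135,305,210,7,"pics/sc.png")
im,d=load("top",0); X=cloud("top",d)
np.set_printoptions(linewidth=250)
print((X[208:244:1,180:236:2,2]*1000).round().astype(int))
E
```

```text
[[ 4  4  2 ...  7  4  2]
 [ 4 -1  4 ...  0  4  5]
 [ 4  6 -3 ...  4  9  3]
 ...
 [ 4  3  0 ...  7  4 51]
 [ 0  1  2 ...  1  4  5]
 [ 4  3  2 ...  5  2  2]]
```

View pics/tc.png

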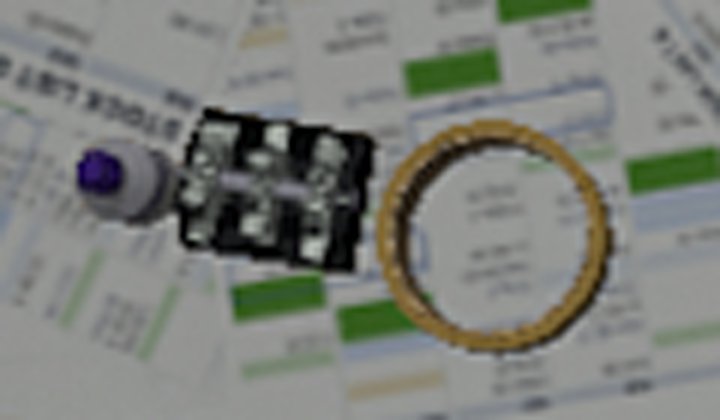

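View pics/sc.png

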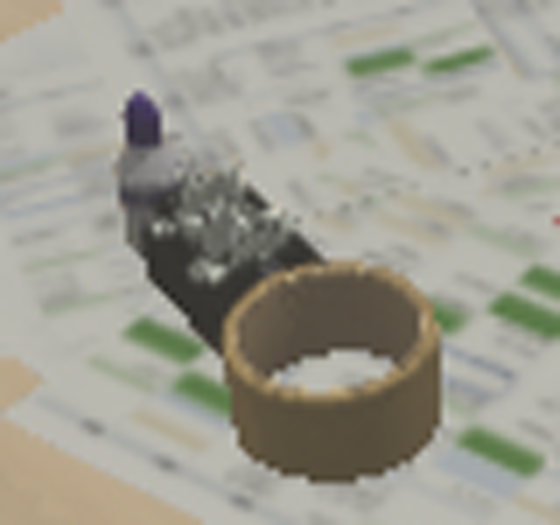

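The top crop shows the dark stamp from (200,213) to (232,240). It is turned a few degrees clockwise, with three grey finned wheels, the purple-capped bottle to its left and the tape ring to its right, which fits the description. Next I'll measure.

Run:
```python
from h import *
import sys
np.set_printoptions(linewidth=300,threshold=sys.maxsize)
im,d=load("top",0); X=cloud("top",d)
print("cam",-P["top"]["R"].T@P["top"]["t"],-P["scene"]["R"].T@P["scene"]["t"])
print((X[210:244,198:236,2]*1000).round().astype(int))
hsv=cv2.cvtColor(im,cv2.COLOR_RGB2HSV)
print(hsv[210:244,198:236,2])
```

```text
cam [0.42939083 0.05853967 1.237255  ] [-0.01274635 -0.51252786  0.79269848]
[[   6    5    5    4    3   -1    6    6    4    2    3    3    5    2    3    1    3    4    0    3    4    4    0   -2    5    3    1    3    7   -3    5    5    4    3    9    2    3    3]
 [   5    4    6    2    9    8    3    8    4    6    1    4    3    4    2    2    1    0    4    2    3    5    3    1 1237    2    2    0    6    7    3    3    5    6    2    7    1    6]
 [   4    9    8    8    7    3    6    7    2    3    6    8    2    2    7    4   -2    7   -1    5    2    3    0   -1    1    3    4    2   -3    8    1    3    3    7    2    4    3    5]
 [   4    4    2    1    5    4   34   33   33   37    5    1    5    2    9    8    2    8    5   -2    6    0    1    2    8    5   -1    1    1    0    2   -2    2    3   -2   -1    5    5]
 [   5    7    0    7    7    6   32   38   34   36   36   37   35   35   34   36    1    5    5    3    2    1    4    4    3    6    4    4    2    5    1    1    6    4    3    4   10    6]
 [   5    6    5    3    4   35   37   39   28   15   10  
[... 10110 characters left out ...]
51 127  69  65  62  57  52  34   6  11  11   0   0 105 158 145 150 138 122 120]
 [146 133 122 134 146 145 140 144 151 146 141 148 153 154 155 147 131 127 136 138 133 132 136 133 126 102  72  79  80  75  68 108 138 120 130 125 126 146]
 [143 140 139 142 145 145 139 141 150 146 141 143 148 147 144 137 121 113 112 107  99  96  95  95  92 112 145 161 160 157 153 147 134 127 136 126 127 125]
 [140 138 143 143 145 143 138 138 149 145 124 117 117 108 101  93  93  93  92  92  92  92  92  90  87  96 120 142 142 142 143 146 144 147 153 156 137 127]
 [132 132 141 145 144 142 139 140 148 142 107  83  90  91  92  91  91  90  89  89  88  86  86  85  84  94 121 146 151 153 154 153 153 153 151 146 130 127]]
```

```bash
cat > stampfit.py <<'E'
from h import *
def fit(tag,c0,zbase=0.0,r=0.06):
    im,d=load("top",tag); X=cloud("top",d); 
    desk=np.hypot(X[...,0]-c0[0],X[...,1]-c0[1])
    ring=(desk>0.075)&(desk<0.15)&(X[...,2]<0.03)&(d>0)
    print("ring z",np.median(X[ring][:,2]))
    m=(desk<r)&(d>0)&(X[...,2]>0.006+zbase)&(X[...,2]<0.2)
    return X,m,im,d
E
python3 - <<'E'
from stampfit import *
print("stamp top guess",onz("top",215.5,226.5,0.035))
im,d=load("top",0); hsv=cv2.cvtColor(im,cv2.COLOR_RGB2HSV)
# silhouette: depth-based mask near stamp at z 25..75 & exclude bottle/tape
X=cloud("top",d); Z=X[...,2]
m=np.zeros(d.shape,bool); m[208:242,199:234]=True
mm=m&(Z>0.028)&(Z<0.042)&(hsv[...,2]<45)
pts=X[mm]; print(len(pts))
c=cv2.minAreaRect((pts[:,:2]*1000).astype(np.float32)); print("rim rect",c)
# dark blob silhouettes
dk=(m&((Z>0.028)|(hsv[...,2]<40))&(Z<0.1)).astype(np.uint8)
v,u=np.nonzero(dk); c=cv2.minAreaRect(np.stack([u,v],1).astype(np.float32)); print(c); print([onz("top",*q,0.034).round(4).tolist() for q in cv2.boxPoints(c)])
# mat
m=((hsv[...,0]>5)&(hsv[...,0]<18)&(hsv[...,1]>90)).astype(np.uint8); m[:,:300]=0;m[:,400:]=0;m[:190]=0;m[270:]=0
v,u=np.nonzero(m);e=cv2.fitEllipse(max(cv2.findContours(m,0,1)[0],key=len)); print("mat",e,onz("top",*e[0],0.006))
ims,ds=load("scene",0);hs=cv2.cvtColor(ims,cv2.COLOR_RGB2HSV)
m2=((hs[...,0]>5)&(hs[...,0]<18)&(hs[...,1]>90)).astype(np.uint8); m2[:,:300]=0;m2[:,370:]=0;m2[:200]=0;m2[260:]=0
e2=cv2.fitEllipse(max(cv2.findContours(m2,0,1)[0],key=len)); print("mat scene",e2,onz("scene",*e2[0],0.006),tri(e[0],e2[0]))
print("mat depthz",np.median(Z[220:240,340:360]),"desk near",np.median(Z[270:285,180:210]))
# stand
np.set_printoptions(linewidth=300,threshold=99999)
print((Z[236:274:2,408:464:1]*1000).round().astype(int))
crop(im,400,230,472,280,10,"pics/st.png"); crop(ims,345,245,425,320,7,"pics/st2.png")
E
```

```text
stamp top guess [0.5337803  0.29324193 0.035     ]
91
rim rect ((534.856689453125, 293.1772155761719), (67.74776458740234, 54.44893264770508), 80.50843811035156)
((216.98648071289062, 226.58108520507812), (35.34577941894531, 23.509056091308594), 9.462322235107422)
[[0.5129, 0.3353, 0.034], [0.5683, 0.328, 0.034], [0.5546, 0.2443, 0.034], [0.4994, 0.2521, 0.034]]
mat ((350.3251953125, 230.00833129882812), (55.27360534667969, 55.80565643310547), 129.03863525390625) [ 0.52890969 -0.02893654  0.006     ]
mat scene ((334.0331115722656, 231.5293731689453), (36.6791877746582, 50.43098068237305), 91.44255065917969) [ 0.52702559 -0.03262911  0.006     ] (array([ 0.52966051, -0.02960028,  0.0015416 ]), np.float64(0.0010387128746014492))
mat depthz 0.007053737358068425 desk near 0.0015464751332222994
[[   1    1    2    5    6    4    3    6    7    5    2    5    7    7 1237    6    0    2    1    6    5    6    7   -1    2    7    5    5    1    5    2   -3    2    1    4    3    2    2    4    3    1    3    4    1    3    6    8   -1   -1    3    3    1    3    5    3    4]
 [   0   -1    4
[... 4378 characters left out ...]
12   13   12   12   12   14   10   14   10   15   16   19   11   12   15   15   14    9   14    8    7   10   11    1    9    5    1]
 [   4   -1    1    7    6    2    7    8    5   17   30   41   53   50   54   56   52   51   52   50   54   55   52   55   52   55   51   53   50   51   53   51   55   51   55   53   56   50   56   54   52   54   54   58   54   54   52   54   51   52   53   52   55   50   53    4]
 [   1    0    5    3    3    3    6    0    8   10    9    8    7    4    6    9    9    6   11    2    6    3    1    3    4   13   13    5    6    7   11    6    8    9    7    7    7    3    9   11   10    3    4    9   10    2    7    5    6    7    5   13   -1    5    5    4]]
```

View pics/st.png

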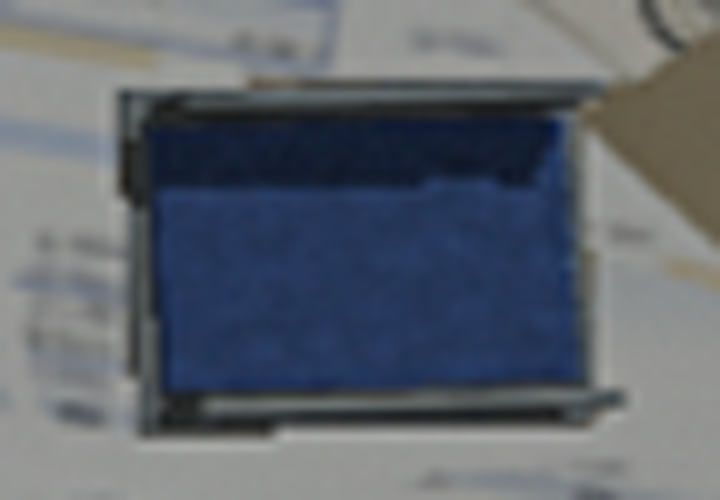

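View pics/st2.png

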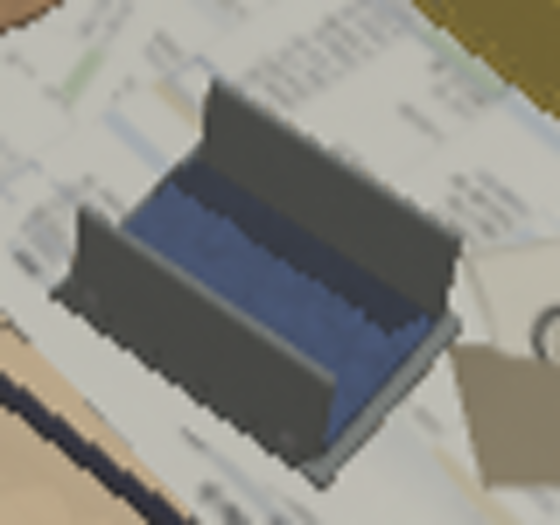

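Run:
```python
from h import *
for n,(bx) in (("top",(400,230,472,282)),("scene",(345,245,425,320))):
    im,d=load(n,0); X=cloud(n,d); m=np.zeros(d.shape,bool); m[bx[1]:bx[3],bx[0]:bx[2]]=True
    g=X[m&(X[...,2]>0.045)&(X[...,2]<0.06)]; hsv=cv2.cvtColor(im,cv2.COLOR_RGB2HSV)
    print(n,"guard",len(g),cv2.minAreaRect((g[:,:2]*1000).astype(np.float32)))
    b=m&(hsv[...,0]>105)&(hsv[...,0]<125)&(hsv[...,1]>90)&(X[...,2]<.03); v,u=np.nonzero(b)
    q=np.array([onz(n,a,c,.012) for a,c in zip(u,v)]); print("pad",len(q),cv2.minAreaRect((q[:,:2]*1000).astype(np.float32)),np.median(X[b][:,2]))
# stamp wheels
T=[]
for n,bx in(("top",(199,208,234,242)),("scene",(240,150,275,190))):
    im,d=load(n,0); X=cloud(n,d); m=np.zeros(d.shape,bool); m[bx[1]:bx[3],bx[0]:bx[2]]=True
    p=X[m&(X[...,2]>0.03)&(X[...,2]<.08)]; 
    c=np.array([.5349,.2932]); a=np.deg2rad(-9.5); R=np.array([[np.cos(a),np.sin(a)],[-np.sin(a),np.cos(a)]])
    l=(p[:,:2]-c)@R.T
    for nm,yw in(("L",.023),("M",0),("R",-.023)):
        s=np.abs(l[:,1]-yw)<.0042; x=l[s,0]; z=p[s,2]-.043
        rr=np.hypot(x,z); th=np.rad2deg(np.arctan2(x,z)); k=rr>.0185
        o=np.argsort(th[k]); print(n,nm,[(int(t),round(q*1000)) for t,q in zip(th[k][o],rr[k][o])])
```

```text
top guard 189 ((469.02447509765625, -232.93203735351562), (75.94285583496094, 96.91108703613281), 1.9495950937271118)
pad 1103 ((469.27001953125, -233.0385284423828), (62.00664520263672, 100.17671203613281), 0.2285356968641281) 0.013179423618223732
scene guard 303 ((523.322509765625, -231.37684631347656), (183.11123657226562, 99.88773345947266), 2.2460036277770996)
pad 170 ((472.323974609375, -241.37794494628906), (54.98095703125, 81.14370727539062), 1.895607590675354) 0.01287835781037672
top L [(-107, 29), (-105, 29), (-104, 24), (-104, 24), (-101, 29), (-100, 26), (-99, 22), (-99, 19), (-98, 21), (-97, 26), (-96, 29), (-92, 24), (-92, 24), (-83, 20), (-82, 21), (-80, 20), (-42, 19), (-32, 21), (-30, 23), (-27, 23), (-26, 25), (-25, 20), (-23, 24), (-21, 23), (-19, 27), (41, 26), (42, 26), (48, 21), (49, 24), (52, 20), (53, 19), (103, 26), (103, 28), (105, 26), (106, 26), (114, 20), (116, 20), (117, 27), (121, 24), (122, 19), (125, 22)]
top M [(-121, 19), (-119, 22), (-112, 23), (-110, 28), (-109, 27), (-107, 20), (-104, 28), (-102, 27), (-60, 24), (-59, 19), (-55, 20), (-53, 23), (
[... 578 characters left out ...]
, 19), (51, 26), (52, 24), (52, 23), (56, 19), (58, 24), (61, 19), (61, 21), (71, 23), (105, 26), (110, 28), (110, 28)]
scene L [(-115, 30), (-109, 30), (-107, 26), (-102, 22), (-99, 24), (-94, 23), (-93, 21), (-26, 23), (-20, 23), (-20, 23), (48, 25), (49, 19), (49, 23), (52, 21), (104, 28), (110, 28)]
scene M [(-123, 23), (-122, 19), (-110, 30), (-107, 26), (-107, 28), (-57, 20), (-52, 24), (-49, 22), (20, 21), (22, 23), (24, 25), (28, 24), (88, 25), (89, 21), (92, 26), (94, 19), (95, 25), (97, 22)]
scene R [(-114, 29), (-111, 25), (-111, 27), (-88, 19), (-88, 24), (-84, 20), (-83, 22), (-79, 23), (-14, 20), (-13, 26), (-8, 21), (54, 24), (58, 22), (62, 24), (71, 20), (106, 28), (107, 26)]
```

```bash
cat >> h.py <<'E'
from scipy.spatial.transform import Rotation as Rt
def st():
    s=r.read_state(); R=Rt.from_quat(s["ee_rot"]).as_matrix(); y=R[:,1]
    return s,np.array(s["tool_pos"]),R,np.rad2deg(np.arctan2(y[1],y[0]))
def go(x,y,z,yaw):
    s,p,R,a=st(); d=R.T@(np.array([x,y,z])-p)/0.05
    sp=-((yaw-a+180)%360-180)
    print("t",round(s["time_s"],2),"pos",p.round(4),"yawY",round(a,1),"tilt",np.rad2deg(np.arccos(-R[2,2])).round(2),"j7",round(s["joints"][6],2),"F",np.round(s["contact_force"],2),"w",round(s["gripper_width"],3))
    print("   ->",d.round(3),"spin",round(np.deg2rad(sp),3),"spin alt",round(np.deg2rad(sp-180*np.sign(sp)),3))
E
python3 -c "
from h import *
go(.535,.293,.26,-9.5)"
```

```text
t 0.1 pos [0.2762 0.5605 0.4041] yawY 63.8 tilt 0.06 j7 -0.05 F [0.24 0.47 0.13] w 1.002
   -> [-7.008 -2.509  2.886] spin 1.279 spin alt -1.863
```

Call:
move_arm:
  series: [-1.0, -0.3, 0.2, 0.12, -2.0, -0.7, 0.5, 0.26, -3.0, -1.1, 1.0, 0.4, -4.0, -1.45, 1.4, 0.54, -5.0, -1.8, 1.8, 0.68, -5.8, -2.1, 2.1, 0.82, -6.5, -2.3, 2.3, 0.96, -7.0, -2.5, 2.4, 1.1, -7.0, -2.5, 2.4, 1.24, -7.0, -2.5, 2.4, 1.28, -7.0, -2.5, 2.4, 1.28]
  grip: 0

```text
time_s: 1.2
tool_pos: [0.5348, 0.2935, 0.2838]
ee_rot: [0.764, 0.645, -0.001, 0.0]
contact_force: [-0.5, -0.1, -0.5]
gripper_width: 1.001
```

```bash
python3 -c "
from h import *
go(.535,.293,.176,-9.5)"
```

```text
t 1.2 pos [0.5348 0.2935 0.2838] yawY -9.6 tilt 0.11 j7 -0.53 F [-0.5  -0.15 -0.48] w 1.001
   -> [-0.005  0.007  2.157] spin -0.002 spin alt 3.14
```

Call:
move_arm:
  series: [0, 0, 0.6, 0, 0, 0, 1.2, 0, 0, 0, 1.7, 0, 0, 0, 2.0, 0, 0, 0, 2.15, 0, 0, 0, 2.15, 0]

```text
time_s: 1.8
tool_pos: [0.5346, 0.2934, 0.176]
ee_rot: [0.764, 0.646, -0.001, 0.0]
contact_force: [-0.5, 0.8, 0.3]
gripper_width: 0.997
```

Call:
move_arm:
  series: [0, 0, 0, 0, 0, 0, 0, 0, 0, 0, 0, 0, 0, 0, 0, 0, 0, 0, 0, 0, 0, 0, 0, 0, 0, 0, 0, 0]
  grip: 255

```text
time_s: 2.5
tool_pos: [0.5351, 0.2935, 0.1774]
ee_rot: [0.764, 0.646, -0.0, 0.0]
contact_force: [-0.8, -1.2, 7.8]
gripper_width: 0.647
```

Call:
move_arm:
  series: [0, 0, -0.1, 0, 0, 0, -0.3, 0, 0, 0, -0.7, 0, 0, 0, -1.2, 0, 0, 0, -1.8, 0, 0, 0, -2.4, 0]

```text
time_s: 3.1
tool_pos: [0.5348, 0.2935, 0.2991]
ee_rot: [0.764, 0.646, -0.0, 0.0]
contact_force: [-0.1, 0.1, -6.2]
gripper_width: 0.644
```

Run:
```python
from h import *
go(.30,-.39,.80,-25)
o=snap(1); im=o["scene"][0]; crop(im,200,100,340,220,5,"pics/s1.png")
```

```text
t 3.1 pos [0.5348 0.2935 0.2991] yawY -9.6 tilt 0.06 j7 -0.54 F [-0.06  0.12 -6.18] w 0.644
   -> [-14.27   -2.356 -10.004] spin 0.269 spin alt -2.872
```

View pics/s1.png

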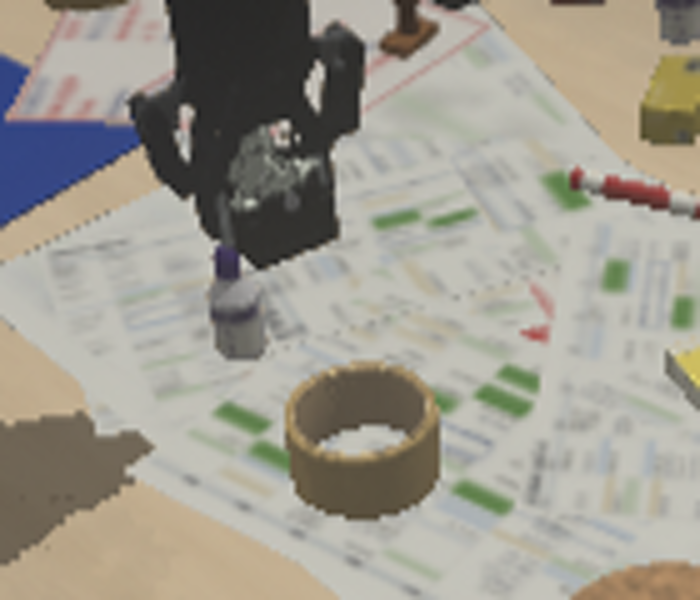

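```bash
python3 -c "
from h import *
for z in (.62,.66,.69,.72): print(proj('scene',[.30,-.39,z]))"
```

```text
[470.99807963 101.14654655]
[483.33084638  56.04299818]
[494.05133484  16.83589404]
[506.33997748 -28.1062831 ]
```

Call:
move_arm:
  series: [-0.4, -0.05, -0.3, 0.01, -1.0, -0.15, -0.7, 0.02, -1.7, -0.3, -1.2, 0.03, -2.5, -0.4, -1.8, 0.05, -3.3, -0.55, -2.3, 0.06, -4.1, -0.7, -2.9, 0.08, -4.9, -0.8, -3.4, 0.09, -5.7, -0.95, -4.0, 0.11, -6.5, -1.1, -4.6, 0.12, -7.3, -1.2, -5.1, 0.14, -8.1, -1.35, -5.7, 0.15, -8.9, -1.5, -6.2, 0.17]

```text
time_s: 4.4
tool_pos: [0.3851, -0.135, 0.6109]
ee_rot: [0.816, 0.578, 0.003, 0.0]
contact_force: [1.5, -0.5, -5.7]
gripper_width: 0.644
```

```bash
python3 -c "
from h import *
go(.30,-.39,.80,-25)"
```

```text
t 4.4 pos [ 0.3851 -0.135   0.6109] yawY -19.3 tilt 0.36 j7 -0.22 F [ 1.54 -0.5  -5.69] w 0.644
   -> [-5.357  0.099 -3.808] spin 0.099 spin alt -3.043
```

Call:
move_arm:
  series: [-0.7, 0, -0.5, 0.02, -1.4, 0, -0.9, 0.03, -2.2, 0, -1.4, 0.05, -3.0, 0.05, -1.9, 0.06, -3.8, 0.07, -2.4, 0.08, -4.5, 0.09, -2.8, 0.09, -5.0, 0.1, -3.05, 0.1, -5.3, 0.1, -3.2, 0.1, -5.35, 0.1, -3.2, 0.1, -5.35, 0.1, -3.2, 0.1]

```text
time_s: 5.4
tool_pos: [0.3001, -0.3898, 0.7689]
ee_rot: [0.844, 0.536, 0.003, -0.001]
contact_force: [-0.3, 0.5, -5.8]
gripper_width: 0.642
```

Run:
```python
from h import *
go(.30,-.39,.77,65)
im,d=r.read_camera("scene"); np.savez("pics/scene2.npz",im=im,d=d); cv2.imwrite("pics/s2f.png",im[:,:,::-1]); crop(im,420,0,580,130,5,"pics/s2.png")
```

```text
t 5.4 pos [ 0.3001 -0.3898  0.7689] yawY -25.2 tilt 0.32 j7 0.54 F [-0.34  0.46 -5.85] w 0.642
   -> [-0.004 -0.001 -0.022] spin -1.574 spin alt 1.568
```

View pics/s2.png

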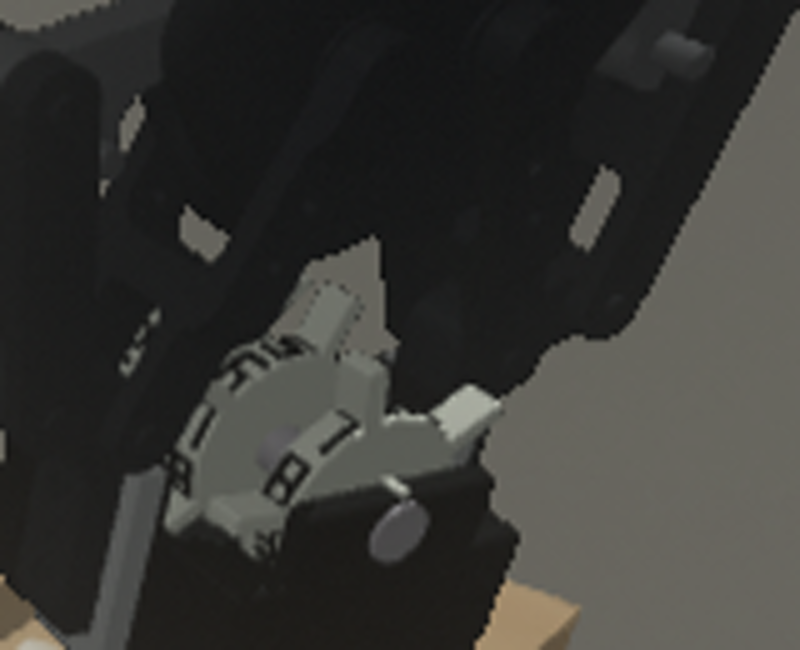

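The close view shows the right wheel with 7 at crop (337,432) and 8 at (287,478), and a fin just above the 7, so the right wheel reads about 6. Turning to see the other end.

Call:
move_arm:
  series: [0, 0, 0, -0.1, 0, 0, 0, -0.25, 0, 0, 0, -0.4, 0, 0, 0, -0.55, 0, 0, 0, -0.7, 0, 0, 0, -0.85, 0, 0, 0, -1.0, 0, 0, 0, -1.15, 0, 0, 0, -1.3, 0, 0, 0, -1.45, 0, 0, 0, -1.57, 0, 0, 0, -1.57]

```text
time_s: 6.65
tool_pos: [0.3005, -0.3886, 0.7688]
ee_rot: [0.216, 0.976, 0.003, 0.002]
contact_force: [0.1, -0.1, -5.3]
gripper_width: 0.645
```

Run:
```python
from h import *
go(.30,-.39,.77,0)
im,d=r.read_camera("scene"); np.savez("pics/scene3.npz",im=im,d=d); crop(im,420,20,560,120,5,"pics/s3.png")
im,_=load("scene",2); crop(im,445,50,525,115,9,"pics/s2z.png")
```

```text
t 6.65 pos [ 0.3005 -0.3886  0.7688] yawY 65.1 tilt 0.43 j7 2.07 F [ 0.07 -0.14 -5.29] w 0.645
   -> [-0.003 -0.029 -0.024] spin 1.136 spin alt -2.006
```

View pics/s3.png

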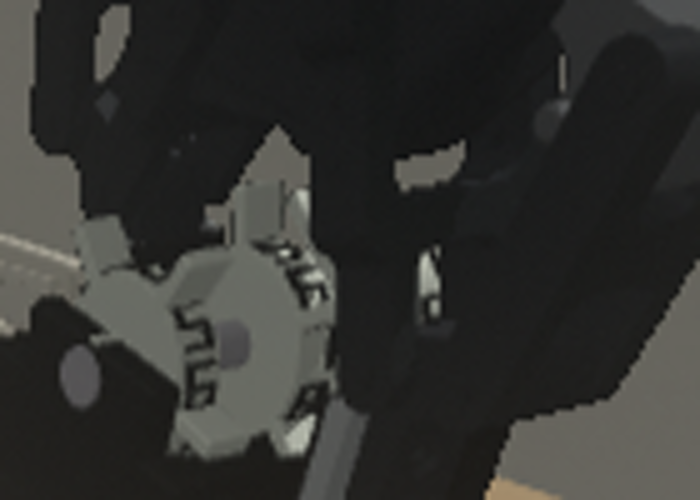

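View pics/s2z.png

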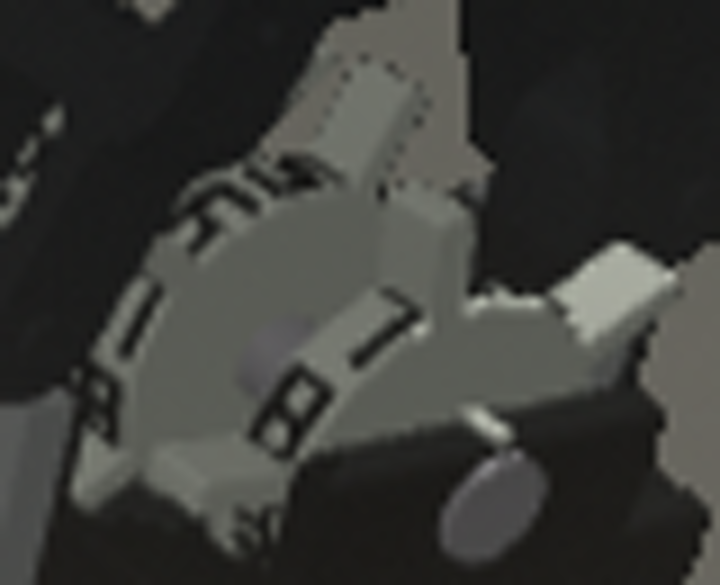

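View 3 shows the left wheel with 5 at (195,325) and 6 at (200,380) below its upper fin, so it reads about 3.8. The middle wheel is partly hidden, so I'll enlarge it with contrast.

Run:
```python
from h import *
im,_=load("scene",2); a=im[58:110,448:492]
im3,_=load("scene",3); b=im3[58:112,468:492]
f=lambda a,k:cv2.resize(np.clip(a.astype(float)*1.9,0,255).astype(np.uint8),None,fx=k,fy=k,interpolation=cv2.INTER_LANCZOS4)
A=f(a,10);B=f(b,10); H=max(A.shape[0],B.shape[0]); o=np.zeros((H,A.shape[1]+B.shape[1]+10,3),np.uint8); o[:A.shape[0],:A.shape[1]]=A;o[:B.shape[0],A.shape[1]+10:]=B
cv2.imwrite("pics/m.png",o[:,:,::-1])
```

```text
(no output)
```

View pics/m.png

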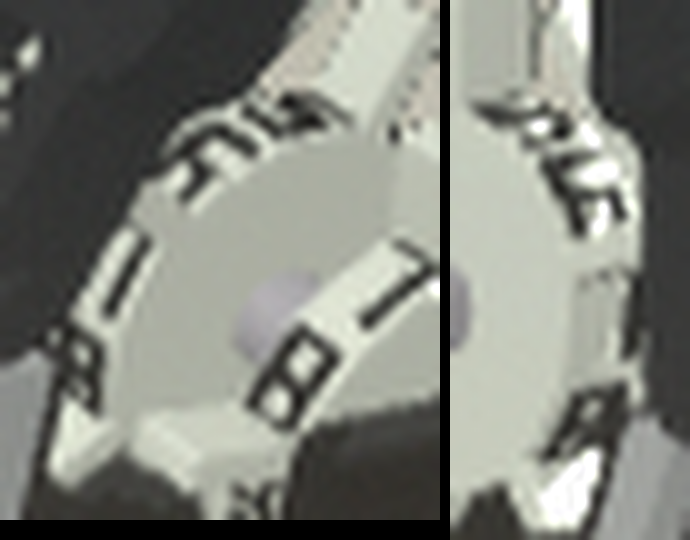

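Call:
move_arm:
  series: [0, 0, 0, -0.12, 0, 0, 0, -0.26, 0, 0, 0, -0.35, 0, 0, 0, -0.35]

```text
time_s: 7.1
tool_pos: [0.3005, -0.3884, 0.7688]
ee_rot: [0.045, 0.999, 0.003, 0.003]
contact_force: [-0.7, -0.5, -6.4]
gripper_width: 0.64
```

Run:
```python
from h import *
go(.53,-.03,.30,0)
im,d=r.read_camera("scene"); np.savez("pics/scene4.npz",im=im,d=d)
a=im[45:115,435:505]
cv2.imwrite("pics/m4.png",cv2.resize(np.clip(a.astype(float)*1.9,0,255).astype(np.uint8),None,fx=8,fy=8,interpolation=cv2.INTER_LANCZOS4)[:,:,::-1])
```

```text
t 7.1 pos [ 0.3005 -0.3884  0.7688] yawY 84.8 tilt 0.45 j7 2.41 F [-0.68 -0.46 -6.44] w 0.64
   -> [-3.869  7.5    9.441] spin 1.48 spin alt -1.662
```

View pics/m4.png

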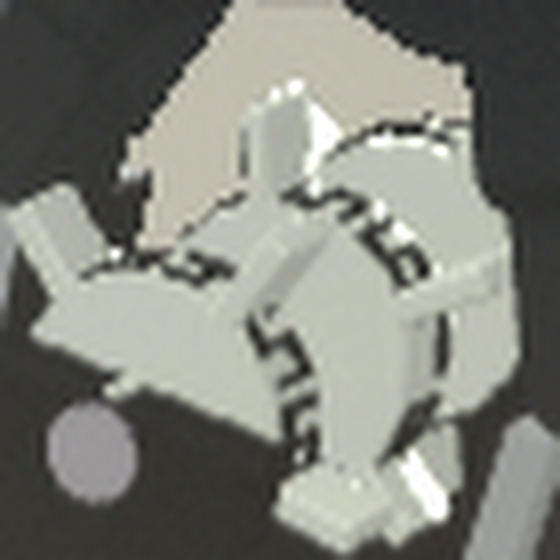

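The middle wheel's upper pair reads 5, 6, with 7, 8 below the next fin. The digits are left ≈3.83, middle ≈5.03 and right ≈6.1, and the fin angles measured from depth agree. Now to the mat.

Call:
move_arm:
  series: [-0.2, 0.3, 0.4, 0.08, -0.4, 0.8, 1.0, 0.2, -0.7, 1.4, 1.8, 0.33, -1.0, 2.0, 2.6, 0.46, -1.35, 2.6, 3.3, 0.59, -1.65, 3.2, 4.1, 0.72, -1.95, 3.8, 4.8, 0.85, -2.25, 4.4, 5.6, 0.98, -2.6, 5.0, 6.3, 1.1, -2.9, 5.6, 7.0, 1.22, -3.2, 6.2, 7.8, 1.33, -3.5, 6.8, 8.5, 1.42]

```text
time_s: 8.35
tool_pos: [0.5039, -0.0717, 0.3565]
ee_rot: [0.69, 0.723, 0.004, 0.0]
contact_force: [0.8, 0.6, -4.9]
gripper_width: 0.644
```

```bash
python3 -c "
from h import *
go(.53,-.03,.183,0)"
```

```text
t 8.35 pos [ 0.5039 -0.0717  0.3565] yawY 2.7 tilt 0.46 j7 0.35 F [ 0.79  0.6  -4.87] w 0.644
   -> [0.792 0.539 3.478] spin 0.047 spin alt -3.095
```

Call:
move_arm:
  series: [0.4, 0.3, 0.7, 0.03, 0.7, 0.5, 1.4, 0.047, 0.79, 0.54, 2.1, 0.047, 0.79, 0.54, 2.7, 0.047, 0.79, 0.54, 3.1, 0.047, 0.79, 0.54, 3.3, 0.047, 0.79, 0.54, 3.4, 0.047, 0.79, 0.54, 3.44, 0.047]

```text
time_s: 9.15
tool_pos: [0.5303, -0.0301, 0.1852]
ee_rot: [0.708, 0.707, 0.004, 0.001]
contact_force: [-0.0, -0.6, -5.1]
gripper_width: 0.646
```

```bash
python3 -c "
from h import *
go(.53,-.03,.183,0)"
```

```text
t 9.15 pos [ 0.5303 -0.0301  0.1852] yawY -0.1 tilt 0.49 j7 0.41 F [-0.03 -0.58 -5.11] w 0.646
   -> [ 0.001 -0.007  0.044] spin -0.002 spin alt 3.14
```

Call:
move_arm:
  series: [0, 0, 0.02, 0, 0, 0, 0.04, 0, 0, 0, 0.05, 0]

```text
time_s: 9.45
tool_pos: [0.5307, -0.0299, 0.1835]
ee_rot: [0.708, 0.706, 0.005, 0.001]
contact_force: [-3.6, 2.1, 15.6]
gripper_width: 0.648
```

Call:
move_arm:
  series: [0, 0, -0.02, 0, 0, 0, -0.02, 0, 0, 0, -0.02, 0, 0, 0, -0.02, 0, 0, 0, -0.02, 0]
  grip: 0

```text
time_s: 9.95
tool_pos: [0.5307, -0.03, 0.1845]
ee_rot: [0.708, 0.706, 0.005, 0.001]
contact_force: [0.2, 0.7, -1.0]
gripper_width: 1.0
```

Call:
move_arm:
  series: [0, 0, -0.5, 0, 0, 0, -1.2, 0, 0, 0, -2.0, 0, 0, 0, -2.6, 0, 0, -0.5, -3.0, 0, 0, -1.5, -3.2, 0, 0, -2.5, -3.2, 0, 0, -3.2, -3.2, 0, 0, -3.6, -3.2, 0]
  grip: 255

```text
time_s: 10.85
tool_pos: [0.3468, -0.0306, 0.3427]
ee_rot: [0.708, 0.707, 0.005, 0.0]
contact_force: [0.6, -0.5, 1.2]
gripper_width: 0.002
```

Run:
```python
from h import *
go(.53,-.03,.25,-90)
o=snap(5); crop(o["top"][0],290,180,410,280,6,"pics/t5.png"); crop(o["scene"][0],290,190,370,260,7,"pics/s5.png")
```

```text
t 10.85 pos [ 0.3468 -0.0306  0.3427] yawY -0.1 tilt 0.59 j7 -0.01 F [ 0.59 -0.52  1.16] w 0.002
   -> [0.004 3.649 1.882] spin 1.569 spin alt -1.572
```

View pics/t5.png

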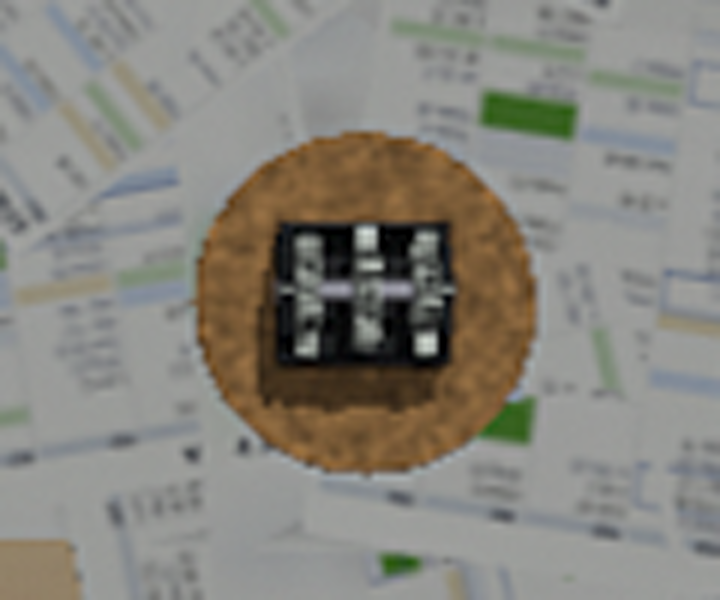

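View pics/s5.png

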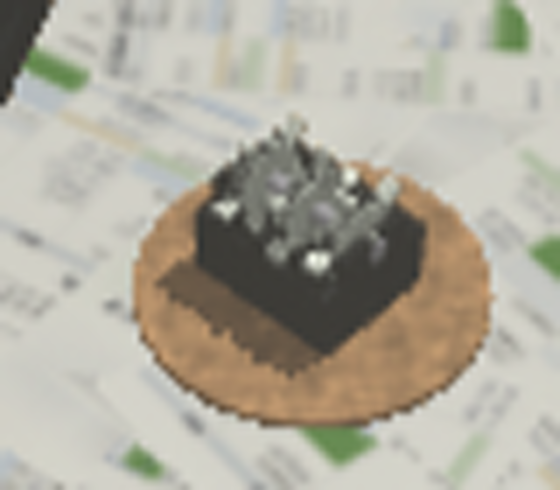

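```bash
cat > wf.py <<'E'
from h import *
def rim(tag,zb=.006,box=(330,210,372,250)):
    im,d=load("top",tag); X=cloud("top",d); hsv=cv2.cvtColor(im,cv2.COLOR_RGB2HSV); Z=X[...,2]
    m=np.zeros(d.shape,bool); m[box[1]:box[3],box[0]:box[2]]=True
    # dark silhouette corrected onto z of rim
    dk=(m&(hsv[...,2]<50)&(Z>zb+.022)&(Z<zb+.045)); p=X[dk]
    q=cv2.minAreaRect((p[:,:2]*1000).astype(np.float32)); print("rim",len(p),[np.round(a,1) for a in q])
    return q
def wheels(tag,c,yaw,zb=.006,names=("top","scene"),dz=.003):
    from scipy.optimize import minimize_scalar
    a=np.deg2rad(yaw); R=np.array([[np.cos(a),np.sin(a)],[-np.sin(a),np.cos(a)]]); A={}
    for n in names:
        im,d=load(n,tag); X=cloud(n,d); p=X[(d>0)&(np.hypot(X[...,0]-c[0],X[...,1]-c[1])<.05)]
        l=(p[:,:2]-np.array(c))@R.T
        for nm,yw in(("L",.023),("M",0),("R",-.023)):
            s=np.abs(l[:,1]-yw)<.0042; x=l[s,0]; z=p[s,2]-.040-zb-dz
            rr=np.hypot(x,z); th=np.arctan2(x,z); k=(rr>.0195)&(rr<.029)&(z>.003)&(np.abs(th)<1.4)
            A.setdefault(nm,[]).append(th[k])
    for nm in "LMR":
        t=np.concatenate(A[nm]); ang=np.angle(np.mean(np.exp(1j*t*5)))/5
        f=np.rad2deg(ang); h=np.histogram(np.rad2deg(t),bins=np.arange(-78,79,6))
        dev=(np.rad2deg(t)-f+36)%72-36; f+=np.median(dev)
        print(nm,len(t),"fin mod72:",round(f,1),"spread",np.std(dev).round(1),"digit mod2:",round(((f+18)/36)%2,2),"near-up fin angs",np.sort(np.rad2deg(t).round()).astype(int).tolist())
E
python3 - <<'E'
from wf import *
s,p,R,a=st(); print("tip",p+R[:,2]*.173,"ztool",R[:,2])
q=rim(5)
c=(q[0][0]/1000,q[0][1]/1000)
for cc in (c,(.5307,-.03)): wheels(5,cc,0)
# silhouette of white axle ends ; mat depth
E
```

```text
tip [ 0.34867888 -0.02920982  0.17001649] ztool [ 0.00810573  0.00784559 -0.99993637]
rim 101 [array([529.9, -25.7]), array([55.2, 66.6]), np.float64(0.0)]
L 24 fin mod72: -23.0 spread 6.0 digit mod2: 1.86 near-up fin angs [-29, -28, -26, -23, -23, -21, -20, -20, -19, -18, -17, 37, 38, 41, 43, 46, 47, 48, 48, 49, 51, 56, 59, 61]
M 19 fin mod72: 20.5 spread 3.4 digit mod2: 1.07 near-up fin angs [-56, -54, -53, -51, -50, -49, -49, -49, -46, 14, 16, 18, 19, 19, 20, 23, 25, 25, 25]
R 29 fin mod72: -13.3 spread 6.4 digit mod2: 0.13 near-up fin angs [-79, -78, -76, -74, -19, -16, -15, -15, -14, -13, -12, -10, -10, -8, -7, 47, 48, 53, 54, 54, 54, 55, 58, 58, 59, 62, 67, 70, 72]
L 23 fin mod72: -25.0 spread 6.2 digit mod2: 1.8 near-up fin angs [-31, -30, -27, -25, -23, -23, -21, -20, -20, -20, 35, 36, 39, 39, 44, 46, 47, 47, 48, 50, 52, 58, 60]
M 20 fin mod72: 19.5 spread 4.5 digit mod2: 1.04 near-up fin angs [-62, -55, -53, -52, -52, -52, -51, -50, -50, -48, 10, 12, 14, 16, 16, 17, 18, 23, 23, 25]
R 22 fin mod72: -14.8 spread 5.1 digit mod2: 0.09 near-up fin angs [-78, -77, -74, -22, -17, -17, -17, -14, -13, -12, -12, -12, -10, 53, 53, 53, 53, 55, 56, 57, 61, 66]
```

Run:
```python
from wf import *
for n in ("top","scene"):
    im,d=load(n,5); X=cloud(n,d); m=(d>0)&(np.abs(X[...,0]-.53)<.032)&(np.abs(X[...,1]+.028)<.04)&(X[...,2]>.056)&(X[...,2]<.08)
    p=X[m]; y=np.sort(p[:,1]*1000); print(n,len(y),np.histogram(y,bins=np.arange(-62,6,2)))
    ax=(d>0)&(np.abs(X[...,0]-.53)<.032)&(np.abs(X[...,1]+.028)<.045)&(X[...,2]>.03)&(X[...,2]<.045); p=X[ax]; print("x,y extents z30-45",np.percentile(p[:,0],[1,50,99]).round(4),np.percentile(p[:,1],[1,50,99]).round(4))
s,p,R,a=st(); tip=p+R[:,2]*.173; print(proj("scene",tip),proj("top",tip))
im,d=load("scene",5); crop(im,200,60,330,170,6,"pics/tip.png")
for n in("top",):
    im,d=load(n,5);X=cloud(n,d)
    hsv=cv2.cvtColor(im,cv2.COLOR_RGB2HSV);m=((hsv[...,0]>5)&(hsv[...,0]<18)&(hsv[...,1]>90)&(hsv[...,2]>60)).astype(np.uint8)
```

```text
top 169 (array([ 0,  2,  2,  5, 11,  8, 11, 14,  0,  0,  0,  0,  0,  0,  0, 13, 15,
       14, 10,  5,  0,  0,  0,  0,  0,  0,  7,  6, 14, 13, 14,  2,  2]), array([-62, -60, -58, -56, -54, -52, -50, -48, -46, -44, -42, -40, -38,
       -36, -34, -32, -30, -28, -26, -24, -22, -20, -18, -16, -14, -12,
       -10,  -8,  -6,  -4,  -2,   0,   2,   4]))
x,y extents z30-45 [0.5023 0.5381 0.5573] [-0.0613 -0.0259  0.0074]
scene 131 (array([ 0,  0,  0,  2, 17,  8, 10,  7,  1,  0,  0,  0,  0,  0,  0, 14, 10,
        8,  6,  5,  1,  0,  0,  0,  0,  0,  4, 14,  6, 11,  7,  0,  0]), array([-62, -60, -58, -56, -54, -52, -50, -48, -46, -44, -42, -40, -38,
       -36, -34, -32, -30, -28, -26, -24, -22, -20, -18, -16, -14, -12,
       -10,  -8,  -6,  -4,  -2,   0,   2,   4]))
x,y extents z30-45 [0.5022 0.5152 0.5585] [-0.0617 -0.0321  0.0054]
[278.43349122 223.51660317] [356.65030187 311.00589237]
```

View pics/tip.png

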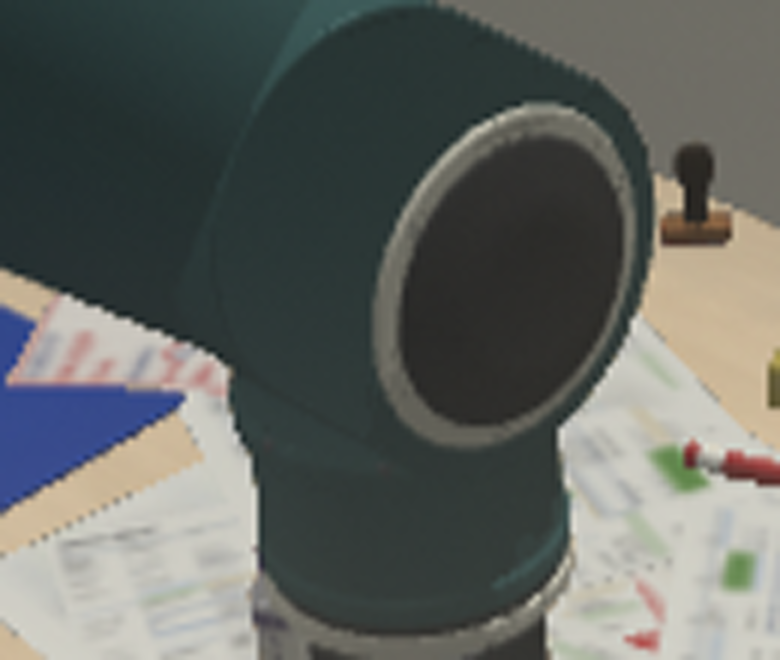

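Run:
```python
from wf import *
im,d=load("scene",5); a=np.clip(im.astype(float)*2,0,255).astype(np.uint8); crop(a,225,150,325,240,7,"pics/tip2.png")
go(.60,-.0046,.27,-90)
```

```text
t 10.95 pos [ 0.3473 -0.0306  0.343 ] yawY -0.1 tilt 0.65 j7 -0.01 F [ 0.69 -0.03 -0.24] w 0.001
   -> [0.515 5.042 1.505] spin 1.569 spin alt -1.572
```

View pics/tip2.png

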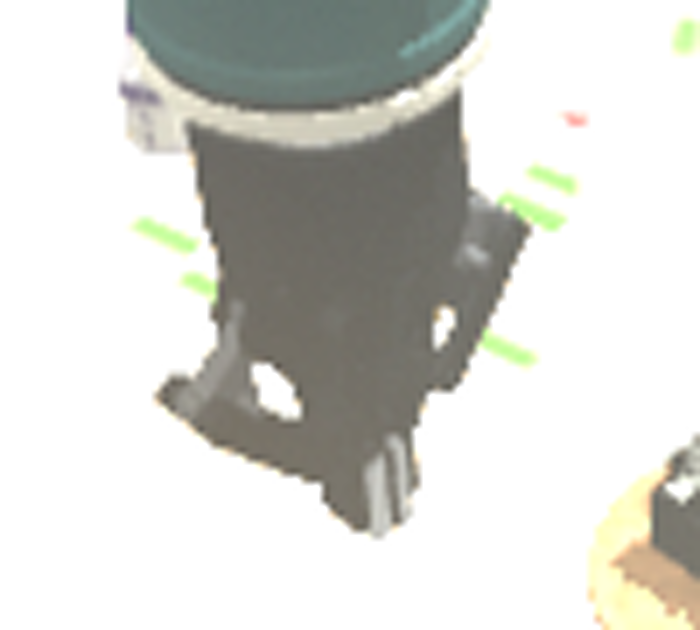

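```bash
cat >> wf.py <<'E'
C=(.530,-.0276); AX=.046
def tipgo(w,cx,h,yaw=-90):
    s,p,R,a=st(); yw={"L":.023,"M":0,"R":-.023}[w]
    t=p+R[:,2]*.173; print("tip now stamp frame mm: x",((t[0]-C[0])*1000).round(1),"y",((t[1]-C[1])*1000).round(1),"h",((t[2]-AX)*1000).round(1))
    q=np.array([C[0]+cx/1000,C[1]+yw,AX+h/1000])-R[:,2]*.173
    go(*q,yaw)
E
python3 -c "
from wf import *
tipgo('L',6,50)"
```

```text
tip now stamp frame mm: x -181.3 y -1.6 h 124.0
t 10.95 pos [ 0.3473 -0.0306  0.343 ] yawY -0.1 tilt 0.65 j7 -0.01 F [ 0.69 -0.03 -0.24] w 0.001
   -> [0.486 3.734 1.514] spin 1.569 spin alt -1.572
```

Call:
move_arm:
  series: [0.05, 0.4, 0.15, 0.1, 0.1, 0.9, 0.3, 0.24, 0.2, 1.4, 0.5, 0.38, 0.3, 1.9, 0.7, 0.52, 0.35, 2.4, 0.9, 0.66, 0.4, 2.8, 1.1, 0.8, 0.45, 3.2, 1.3, 0.94, 0.49, 3.5, 1.4, 1.08, 0.49, 3.7, 1.5, 1.22, 0.49, 3.73, 1.5, 1.36, 0.49, 3.73, 1.5, 1.5, 0.49, 3.73, 1.5, 1.57]

```text
time_s: 12.15
tool_pos: [0.535, -0.0057, 0.2693]
ee_rot: [1.0, -0.003, 0.004, -0.003]
contact_force: [0.8, -0.1, 0.4]
gripper_width: 0.003
```

```bash
python3 -c "
from wf import *
tipgo('L',6,18.2)"
```

```text
tip now stamp frame mm: x 6.4 y 23.1 h 50.3
t 12.15 pos [ 0.535  -0.0057  0.2693] yawY -90.3 tilt 0.6 j7 -1.09 F [ 0.81 -0.11  0.44] w 0.003
   -> [-0.013  0.007  0.641] spin -0.006 spin alt 3.136
```

Call:
move_arm:
  series: [-0.01, 0, 0.3, 0, -0.01, 0, 0.5, 0, -0.01, 0, 0.6, 0, -0.01, 0, 0.64, 0, -0.01, 0, 0.64, 0]

```text
time_s: 12.65
tool_pos: [0.5348, -0.0057, 0.2371]
ee_rot: [1.0, -0.003, 0.004, -0.003]
contact_force: [0.5, 0.1, -0.4]
gripper_width: -0.004
```

```bash
python3 -c "
from wf import *
tipgo('L',-0.8,18.2)"
```

```text
tip now stamp frame mm: x 6.1 y 23.1 h 18.1
t 12.65 pos [ 0.5348 -0.0057  0.2371] yawY -90.3 tilt 0.59 j7 -1.05 F [ 0.52  0.06 -0.37] w -0.004
   -> [-0.138  0.003 -0.004] spin -0.006 spin alt 3.136
```

Call:
move_arm:
  series: [-0.04, 0, 0, 0, -0.08, 0, 0, 0, -0.12, 0, 0, 0, -0.14, 0, 0, 0, -0.14, 0, 0, 0]

```text
time_s: 13.15
tool_pos: [0.5276, -0.0056, 0.2371]
ee_rot: [1.0, -0.003, 0.004, -0.003]
contact_force: [0.7, -0.2, 0.7]
gripper_width: 0.003
```

Call:
move_arm:
  series: [0, 0, -0.2, 0, 0, 0, -0.35, 0, 0.3, 0, -0.35, 0, 0.61, 0, -0.35, 0, 0.61, 0, -0.3, 0, 0.61, 0, -0.1, 0, 0.61, 0, 0, 0, 0.61, 0, 0, 0]

```text
time_s: 13.95
tool_pos: [0.5575, -0.0057, 0.2365]
ee_rot: [1.0, -0.003, 0.003, -0.003]
contact_force: [0.7, 0.2, -0.1]
gripper_width: -0.003
```

```bash
python3 -c "
from wf import *
tipgo('L',7.0,18.2)
im,d=r.read_camera('scene'); crop(np.clip(im*1.5,0,255).astype(np.uint8),290,170,370,250,8,'pics/a1.png')
"
```

```text
tip now stamp frame mm: x 28.6 y 23.1 h 17.5
t 13.95 pos [ 0.5575 -0.0057  0.2365] yawY -90.3 tilt 0.53 j7 -1.06 F [ 0.69  0.17 -0.14] w -0.003
   -> [-0.432  0.004 -0.016] spin -0.006 spin alt 3.136
```

View pics/a1.png

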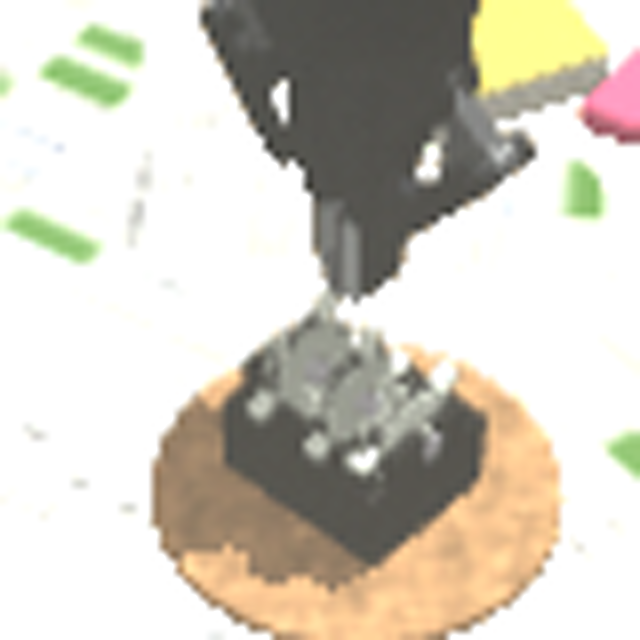

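Call:
move_arm:
  series: [-0.06, 0, -0.012, 0, -0.12, 0, -0.012, 0, -0.18, 0, -0.012, 0, -0.24, 0, -0.012, 0, -0.3, 0, -0.012, 0, -0.35, 0, -0.012, 0, -0.39, 0, -0.012, 0, -0.42, 0, -0.012, 0, -0.432, 0, -0.012, 0, -0.432, 0, -0.012, 0]

```text
time_s: 15.0
tool_pos: [0.536, -0.0057, 0.2374]
ee_rot: [1.0, -0.003, 0.003, -0.003]
contact_force: [1.0, 0.5, -0.1]
gripper_width: -0.005
```

```bash
python3 -c "
from wf import *
tipgo('R',10,18.2)
"
```

```text
tip now stamp frame mm: x 7.1 y 23.1 h 18.4
t 15.0 pos [ 0.536  -0.0057  0.2374] yawY -90.3 tilt 0.54 j7 -1.05 F [ 0.98  0.49 -0.14] w -0.005
   -> [ 0.063  0.922 -0.003] spin -0.006 spin alt 3.136
```

Call:
move_arm:
  series: [0.03, 0, 0, 0, 0.03, 0, -0.25, 0, 0.05, 0.2, -0.35, 0, 0.063, 0.6, -0.35, 0, 0.063, 0.9, -0.35, 0, 0.063, 0.922, -0.25, 0, 0.063, 0.922, -0.05, 0, 0.063, 0.922, 0, 0, 0.063, 0.922, 0, 0]

```text
time_s: 15.9
tool_pos: [0.5388, -0.0512, 0.2363]
ee_rot: [1.0, -0.002, 0.003, -0.003]
contact_force: [-0.4, -0.4, 0.4]
gripper_width: -0.002
```

```bash
python3 -c "
from wf import *
tipgo('R',-0.8,18.2)
"
```

```text
tip now stamp frame mm: x 9.7 y -22.4 h 17.3
t 15.9 pos [ 0.5388 -0.0512  0.2363] yawY -90.3 tilt 0.5 j7 -0.97 F [-0.41 -0.44  0.44] w -0.002
   -> [-0.211  0.012 -0.019] spin -0.005 spin alt 3.137
```

Call:
move_arm:
  series: [-0.05, 0, -0.02, 0, -0.1, 0, -0.02, 0, -0.15, 0, -0.02, 0, -0.19, 0, -0.02, 0, -0.21, 0, -0.02, 0, -0.21, 0, -0.02, 0, -0.19, 0, -0.2, 0, -0.1, 0, -0.37, 0, 0.2, 0, -0.37, 0, 0.395, 0, -0.37, 0, 0.395, 0, -0.2, 0, 0.395, 0, -0.03, 0]

```text
time_s: 17.1
tool_pos: [0.5583, -0.0514, 0.2372]
ee_rot: [1.0, -0.002, 0.002, -0.003]
contact_force: [-0.4, -0.5, -0.5]
gripper_width: 0.0
```

```bash
python3 -c "
from wf import *
tipgo('R',20.5,18.2)
"
```

```text
tip now stamp frame mm: x 29.2 y -22.6 h 18.2
t 17.1 pos [ 0.5583 -0.0514  0.2372] yawY -90.3 tilt 0.48 j7 -0.98 F [-0.36 -0.47 -0.48] w 0.0
   -> [-0.173  0.009 -0.002] spin -0.005 spin alt 3.137
```

Call:
move_arm:
  series: [-0.05, 0, 0, 0, -0.1, 0, 0, 0, -0.14, 0, 0, 0, -0.165, 0, 0, 0, -0.173, 0, 0, 0, -0.173, 0, 0, 0, -0.13, 0, 0, 0, -0.13, 0, -0.3, 0, -0.2, -0.1, -0.38, 0, -0.5, -0.3, -0.38, 0, -0.7, -0.45, -0.38, 0, -0.744, -0.452, -0.38, 0]

```text
time_s: 18.3
tool_pos: [0.5202, -0.0274, 0.2563]
ee_rot: [1.0, -0.002, 0.002, -0.004]
contact_force: [0.4, 0.8, -0.5]
gripper_width: -0.002
```

```bash
python3 -c "
from wf import *
tipgo('M',-8,18.2)
"
```

```text
tip now stamp frame mm: x -9.0 y 1.5 h 37.3
t 18.3 pos [ 0.5202 -0.0274  0.2563] yawY -90.2 tilt 0.51 j7 -1.03 F [ 0.44  0.76 -0.45] w -0.002
   -> [0.019 0.033 0.382] spin -0.004 spin alt 3.138
```

Call:
move_arm:
  series: [0.02, 0.033, 0.2, 0, 0.02, 0.033, 0.34, 0, 0.02, 0.033, 0.38, 0, 0.02, 0.033, 0.38, 0, 0.07, 0.033, 0.38, 0, 0.12, 0.033, 0.38, 0, 0.16, 0.033, 0.38, 0, 0.19, 0.033, 0.38, 0, 0.195, 0.033, 0.38, 0, 0.195, 0.033, 0.38, 0]

```text
time_s: 19.3
tool_pos: [0.5301, -0.029, 0.2374]
ee_rot: [1.0, -0.002, 0.002, -0.004]
contact_force: [-1.4, 0.6, 0.2]
gripper_width: -0.002
```

```bash
python3 -c "
from wf import *
tipgo('M',-29.5,18.2)
"
```

```text
tip now stamp frame mm: x 0.9 y -0.0 h 18.4
t 19.3 pos [ 0.5301 -0.029   0.2374] yawY -90.2 tilt 0.52 j7 -1.01 F [-1.36  0.64  0.16] w -0.002
   -> [-0.608  0.001  0.   ] spin -0.004 spin alt 3.138
```

Call:
move_arm:
  series: [-0.02, 0, -0.05, 0, -0.03, 0, -0.3, 0, -0.2, 0, -0.37, 0, -0.5, 0, -0.37, 0, -0.608, 0, -0.37, 0, -0.608, 0, -0.25, 0, -0.608, 0, -0.05, 0, -0.608, 0, 0, 0, -0.608, 0, 0, 0]

```text
time_s: 20.2
tool_pos: [0.4998, -0.029, 0.2365]
ee_rot: [1.0, -0.002, 0.002, -0.004]
contact_force: [0.3, -0.1, 0.0]
gripper_width: -0.001
```

```bash
python3 -c "
from wf import *
tipgo('M',-7,18.2)
"
```

```text
tip now stamp frame mm: x -29.6 y -0.1 h 17.5
t 20.2 pos [ 0.4998 -0.029   0.2365] yawY -90.2 tilt 0.46 j7 -1.0 F [ 0.31 -0.14  0.03] w -0.001
   -> [ 0.452 -0.004 -0.012] spin -0.004 spin alt 3.138
```

Push, then back off and lift away for a look.

Call:
move_arm:
  series: [0.06, 0, -0.012, 0, 0.12, 0, -0.012, 0, 0.18, 0, -0.012, 0, 0.24, 0, -0.012, 0, 0.3, 0, -0.012, 0, 0.36, 0, -0.012, 0, 0.41, 0, -0.012, 0, 0.44, 0, -0.012, 0, 0.452, 0, -0.012, 0, 0.452, 0, -0.012, 0]

```text
time_s: 21.2
tool_pos: [0.5223, -0.0292, 0.2372]
ee_rot: [1.0, -0.002, 0.001, -0.004]
contact_force: [-5.4, 0.1, 5.1]
gripper_width: 0.001
```

Call:
move_arm:
  series: [-0.03, 0, 0, 0, -0.05, 0, -0.4, 0, -0.5, 0, -1.2, 0, -1.4, 0, -1.8, 0, -2.4, 0, -2.0, 0, -3.2, 0, -2.1, 0, -3.5, 0, -2.1, 0]

```text
time_s: 21.9
tool_pos: [0.3596, -0.0289, 0.3431]
ee_rot: [1.0, -0.003, -0.001, -0.003]
contact_force: [-0.8, -1.1, 0.1]
gripper_width: -0.002
```

Run:
```python
from wf import *
o=snap(6); crop(o["top"][0],320,205,380,255,10,"pics/t6.png"); crop(o["scene"][0],300,195,365,255,9,"pics/s6.png")
q=rim(6); 
for n in("top","scene"):
    im,d=load(n,6);X=cloud(n,d);ax=(d>0)&(np.abs(X[...,0]-.53)<.034)&(np.abs(X[...,1]+.028)<.045)&(X[...,2]>.03)&(X[...,2]<.045); p=X[ax]; print("ext",np.percentile(p[:,0],[1,99]).round(4),np.percentile(p[:,1],[1,99]).round(4))
wheels(6,C,0); print(); wheels(6,C,0,names=("top",)); wheels(6,C,0,names=("scene",)); tipgo("M",0,50)
```

```text
rim 102 [array([546.4, -25.9]), array([66.7, 55.5]), np.float64(89.9)]
ext [0.5187 0.5604] [-0.0611  0.0074]
ext [0.5186 0.5625] [-0.0617  0.0052]
L 47 fin mod72: -15.4 spread 18.5 digit mod2: 0.07 near-up fin angs [16, 18, 19, 23, 23, 23, 23, 24, 25, 29, 29, 29, 36, 41, 41, 43, 48, 49, 50, 51, 51, 53, 53, 54, 54, 56, 57, 57, 57, 57, 57, 57, 59, 60, 60, 61, 62, 62, 63, 64, 71, 73, 74, 75, 78, 79, 80]
M 32 fin mod72: -14.3 spread 9.4 digit mod2: 0.1 near-up fin angs [9, 41, 41, 45, 45, 47, 49, 50, 50, 52, 52, 52, 54, 55, 55, 56, 57, 58, 58, 58, 60, 60, 60, 61, 61, 61, 63, 64, 67, 71, 72, 77]
R 28 fin mod72: -19.4 spread 10.6 digit mod2: 1.96 near-up fin angs [37, 39, 43, 44, 44, 45, 46, 49, 49, 49, 50, 51, 52, 52, 53, 54, 54, 54, 55, 57, 62, 63, 64, 66, 70, 71, 77, 80]

L 30 fin mod72: -20.1 spread 16.8 digit mod2: 1.94 near-up fin angs [16, 18, 23, 23, 23, 25, 29, 29, 36, 41, 43, 49, 50, 51, 51, 53, 54, 54, 57, 57, 57, 57, 57, 57, 60, 61, 62, 71, 73, 80]
M 18 fin mod72: -16.9 spread 9.4 digit mod2: 0.03 near-up fin angs [9, 41, 41, 45, 47, 52, 52, 52, 54, 55, 55, 56, 58, 60, 60, 63, 64, 67]
R 12 fin mod72: -22.4 spread 10.2 digit mod2: 1.88 near-up fin angs [39, 43, 44, 45, 46, 49, 50, 51, 53, 63, 64, 77]
L 17 fin mod72: -8.1 spread 17.2 digit mod2: 0.28 near-up fin angs [19, 23, 24, 29, 41, 48, 53, 56, 59, 60, 62, 63, 64, 74, 75, 78, 79]
M 14 fin mod72: -13.0 spread 9.0 digit mod2: 0.14 near-up fin angs [45, 49, 50, 50, 57, 58, 58, 60, 61, 61, 61, 71, 72, 77]
R 16 fin mod72: -17.8 spread 10.5 digit mod2: 0.01 near-up fin angs [37, 44, 49, 49, 52, 52, 54, 54, 54, 55, 57, 62, 66, 70, 71, 80]
tip now stamp frame mm: x -171.5 y 0.9 h 124.5
t 22.0 pos [ 0.3586 -0.0291  0.3435] yawY -90.4 tilt 0.8 j7 -1.57 F [-0.27  0.75 -0.52] w -0.001
   -> [3.431 0.017 1.487] spin -0.006 spin alt 3.135
```

View pics/t6.png

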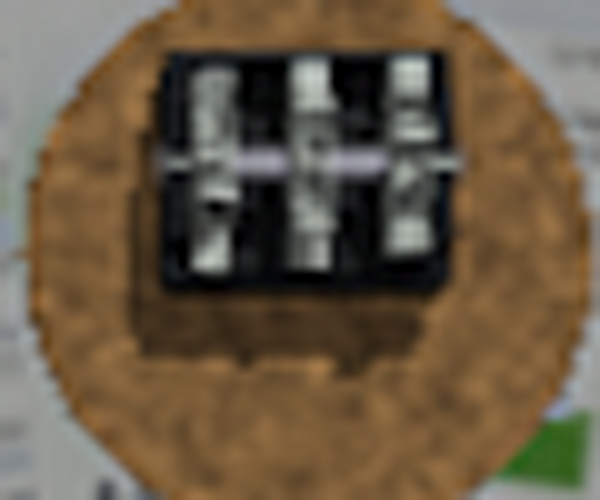

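View pics/s6.png

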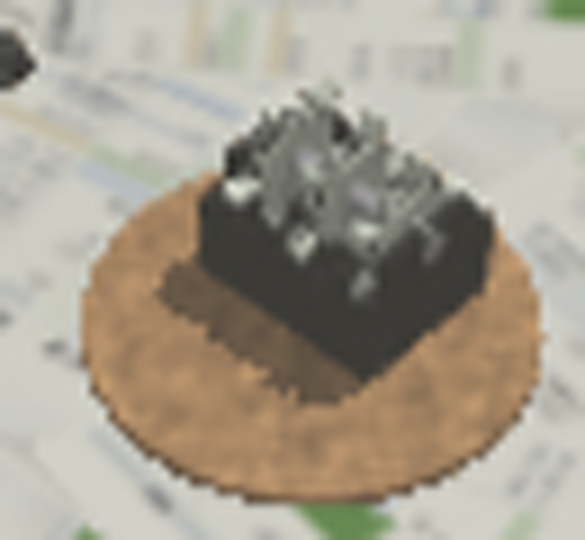

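The stamp slid about 16 mm in +x on the last push, which means the tip jammed on a fin. It is still upright and on the mat. Re-measuring the wheels about the new centre.

Run:
```python
from wf import *
for cx in (.5455,.5464): wheels(6,(cx,-.0276),0); print()
print(np.hypot(.5464-.5289,-.0276+.0289))
im,d=load("top",6);X=cloud("top",d)
for z0,z1 in((.03,.045),):
  for n in("top","scene"):
    im,d=load(n,6);X=cloud(n,d);ax=(d>0)&(np.abs(X[...,0]-.546)<.034)&(np.abs(X[...,1]+.028)<.045)&(X[...,2]>.03)&(X[...,2]<.045); p=X[ax]; print("ext",np.percentile(p[:,0],[1,99]).round(4),np.percentile(p[:,1],[1,99]).round(4))
```

```text
L 30 fin mod72: -16.8 spread 4.2 digit mod2: 0.03 near-up fin angs [-23, -23, -20, -19, -19, -18, -18, -15, -15, -14, 41, 47, 50, 54, 54, 55, 55, 55, 55, 56, 56, 57, 57, 58, 58, 59, 59, 59, 60, 61]
M 30 fin mod72: 32.5 spread 4.7 digit mod2: 1.4 near-up fin angs [-48, -47, -45, -45, -43, -40, -40, -39, -38, -37, -37, -35, -34, -32, 26, 26, 27, 27, 29, 31, 32, 32, 33, 33, 33, 34, 34, 34, 35, 46]
R 27 fin mod72: 15.7 spread 4.6 digit mod2: 0.93 near-up fin angs [-62, -62, -61, -59, -59, -58, -56, -55, -54, -51, 11, 11, 12, 14, 14, 16, 16, 18, 19, 19, 19, 20, 23, 23, 25, 80, 80]

L 28 fin mod72: -18.0 spread 4.4 digit mod2: 2.0 near-up fin angs [-25, -25, -22, -21, -20, -20, -20, -19, -17, -17, -16, 39, 45, 48, 53, 53, 54, 54, 55, 55, 55, 56, 57, 57, 58, 58, 58, 59]
M 28 fin mod72: 30.4 spread 4.6 digit mod2: 1.34 near-up fin angs [-50, -48, -46, -46, -45, -45, -42, -42, -40, -40, -39, -38, -37, -36, -33, 25, 25, 27, 29, 30, 30, 30, 31, 31, 32, 32, 33, 44]
R 27 fin mod72: 13.7 spread 4.3 digit mod2: 0.88 near-up fin angs [-64, -63, -62, -60, -60, -59, -57, -57, -55, -52, -51, 8, 9, 10, 12, 12, 14, 14, 16, 17, 17, 17, 17, 20, 20, 23, 80]

0.01754821928287878
ext [0.5188 0.574 ] [-0.061   0.0066]
ext [0.5187 0.5755] [-0.0616  0.0051]
```

```bash
sed -i 's/^C=.*/C=(.5466,-.0276); AX=.046/' wf.py; python3 -c "
from wf import *
tipgo('M',-3.5,45)"
```

```text
tip now stamp frame mm: x -188.1 y 0.9 h 124.5
t 22.0 pos [ 0.3586 -0.0291  0.3435] yawY -90.4 tilt 0.8 j7 -1.57 F [-0.27  0.75 -0.52] w -0.001
   -> [3.693 0.017 1.587] spin -0.006 spin alt 3.135
```

Call:
move_arm:
  series: [0.5, 0, 0, 0, 1.2, 0, 0.2, 0, 2.0, 0, 0.6, 0, 2.8, 0, 1.0, 0, 3.4, 0, 1.3, 0, 3.65, 0.017, 1.5, 0, 3.69, 0.017, 1.58, 0, 3.69, 0.017, 1.58, 0]

```text
time_s: 22.8
tool_pos: [0.543, -0.0305, 0.2636]
ee_rot: [1.0, -0.003, -0.001, -0.007]
contact_force: [-0.5, -0.1, 0.0]
gripper_width: -0.002
```

```bash
python3 -c "
from wf import *
tipgo('M',-3.5,17.2)"
```

```text
tip now stamp frame mm: x -3.9 y -0.6 h 44.6
t 22.8 pos [ 0.543  -0.0305  0.2636] yawY -90.4 tilt 0.76 j7 -1.02 F [-0.45 -0.13  0.01] w -0.002
   -> [ 0.009 -0.004  0.548] spin -0.007 spin alt 3.135
```

Call:
move_arm:
  series: [0.01, 0, 0.25, 0, 0.01, 0, 0.42, 0, 0.01, 0, 0.51, 0, 0.01, 0, 0.545, 0, 0.01, 0, 0.545, 0]

```text
time_s: 23.3
tool_pos: [0.5433, -0.03, 0.2363]
ee_rot: [1.0, -0.003, -0.001, -0.007]
contact_force: [-0.3, -0.3, -0.3]
gripper_width: -0.0
```

```bash
python3 -c "
from wf import *
tipgo('M',5.5,17.2)"
```

```text
tip now stamp frame mm: x -3.6 y -0.1 h 17.3
t 23.3 pos [ 0.5433 -0.03    0.2363] yawY -90.4 tilt 0.77 j7 -0.99 F [-0.28 -0.25 -0.25] w -0.0
   -> [ 0.182 -0.004  0.002] spin -0.007 spin alt 3.135
```

Call:
move_arm:
  series: [0.04, 0, 0, 0, 0.08, 0, 0, 0, 0.12, 0, 0, 0, 0.16, 0, 0, 0, 0.182, 0, 0, 0, 0.182, 0, 0, 0]

```text
time_s: 23.9
tool_pos: [0.5526, -0.0301, 0.2363]
ee_rot: [1.0, -0.003, -0.001, -0.007]
contact_force: [0.0, 0.8, -0.0]
gripper_width: -0.001
```

```bash
python3 -c "
from wf import *
tipgo('M',-28.5,17.5)"
```

```text
tip now stamp frame mm: x 5.7 y -0.2 h 17.4
t 23.9 pos [ 0.5526 -0.0301  0.2363] yawY -90.4 tilt 0.76 j7 -1.0 F [ 0.01  0.75 -0.  ] w -0.001
   -> [-0.685 -0.    -0.002] spin -0.007 spin alt 3.135
```

Call:
move_arm:
  series: [-0.02, 0, -0.1, 0, -0.04, 0, -0.4, 0, -0.5, 0, -0.8, 0, -1.3, 0, -1.0, 0, -2.1, 0, -1.0, 0, -2.8, 0, -1.0, 0, -3.3, 0, -1.0, 0, -3.4, 0, -1.0, 0]

```text
time_s: 24.7
tool_pos: [0.3805, -0.0297, 0.287]
ee_rot: [1.0, -0.004, -0.001, -0.008]
contact_force: [0.6, -1.0, 0.5]
gripper_width: 0.004
```

Run:
```python
from wf import *
o=snap(7); 
for n in("top","scene"):
    im,d=load(n,7);X=cloud(n,d);ax=(d>0)&(np.abs(X[...,0]-.546)<.034)&(np.abs(X[...,1]+.028)<.045)&(X[...,2]>.03)&(X[...,2]<.045); p=X[ax]; print("ext",np.percentile(p[:,0],[1,99]).round(4),np.percentile(p[:,1],[1,99]).round(4))
wheels(7,C,0); tipgo("M",-28.5,17.5)
```

```text
ext [0.5188 0.574 ] [-0.0611  0.0051]
ext [0.5188 0.5756] [-0.0614  0.0051]
L 27 fin mod72: -18.9 spread 5.0 digit mod2: 1.97 near-up fin angs [-77, -25, -24, -22, -21, -20, -19, -19, -19, -19, -17, 38, 45, 48, 49, 49, 50, 52, 52, 54, 55, 55, 56, 56, 56, 56, 57]
M 26 fin mod72: -31.4 spread 4.1 digit mod2: 1.63 near-up fin angs [-35, -34, -33, -32, -31, -31, -30, -30, -28, 32, 35, 36, 38, 38, 38, 38, 40, 41, 41, 41, 42, 43, 44, 45, 49, 53]
R 32 fin mod72: 13.2 spread 6.9 digit mod2: 0.87 near-up fin angs [-70, -67, -65, -63, -60, -60, -60, -58, -57, -57, -57, -56, -49, -12, 6, 7, 10, 10, 11, 13, 13, 14, 15, 16, 16, 17, 17, 18, 18, 30, 80, 80]
tip now stamp frame mm: x -164.1 y 0.7 h 68.3
t 24.8 pos [ 0.3826 -0.0295  0.2873] yawY -90.4 tilt 0.86 j7 -1.13 F [ 1.13 -0.59  0.63] w -0.004
   -> [2.712 0.012 1.014] spin -0.006 spin alt 3.135
```

Call:
move_arm:
  series: [0.5, 0, 0, 0, 1.2, 0, 0.2, 0, 2.0, 0, 0.4, 0, 2.5, 0.01, 0.6, 0, 2.7, 0.012, 0.75, 0, 2.71, 0.012, 0.9, 0, 2.71, 0.012, 1.0, 0, 2.71, 0.012, 1.01, 0, 2.71, 0.012, 1.01, 0]

```text
time_s: 25.7
tool_pos: [0.5176, -0.0301, 0.237]
ee_rot: [1.0, -0.003, -0.0, -0.008]
contact_force: [-0.5, -0.2, -0.5]
gripper_width: -0.002
```

```bash
python3 -c "
from wf import *
tipgo('M',-6.5,17.6)"
```

```text
tip now stamp frame mm: x -29.1 y 0.2 h 18.0
t 25.7 pos [ 0.5176 -0.0301  0.237 ] yawY -90.4 tilt 0.89 j7 -0.98 F [-0.53 -0.21 -0.54] w -0.002
   -> [0.451 0.001 0.008] spin -0.006 spin alt 3.135
```

Call:
move_arm:
  series: [0.05, 0, 0.008, 0, 0.09, 0, 0.008, 0, 0.13, 0, 0.008, 0]

```text
time_s: 26.0
tool_pos: [0.5242, -0.03, 0.2368]
ee_rot: [1.0, -0.003, -0.0, -0.008]
contact_force: [-2.2, 1.2, 1.8]
gripper_width: -0.001
```

Call:
move_arm:
  series: [0.03, 0, 0, 0, 0.06, 0, 0, 0]

```text
time_s: 26.2
tool_pos: [0.5274, -0.03, 0.2369]
ee_rot: [1.0, -0.003, -0.0, -0.008]
contact_force: [-1.4, -0.7, 0.7]
gripper_width: -0.002
```

Call:
move_arm:
  series: [0.05, 0, 0, 0, 0.1, 0, 0, 0, 0.15, 0, 0, 0, 0.2, 0, 0, 0, 0.235, 0, 0, 0, 0.256, 0, 0, 0, 0.256, 0, 0, 0]

```text
time_s: 26.9
tool_pos: [0.5403, -0.0301, 0.2368]
ee_rot: [1.0, -0.003, -0.0, -0.008]
contact_force: [-1.4, -0.3, 0.0]
gripper_width: 0.002
```

```bash
python3 -c "
from wf import *
tipgo('R',-12,17.8)"
```

```text
tip now stamp frame mm: x -6.4 y 0.3 h 17.8
t 26.9 pos [ 0.5403 -0.0301  0.2368] yawY -90.3 tilt 0.91 j7 -0.99 F [-1.36 -0.26  0.03] w 0.002
   -> [-0.109  0.466 -0.007] spin -0.006 spin alt 3.136
```

Force is −1.4 N and steady, which fits the wheel turning rather than the stamp sliding. Moving away for a look before any trim of the right wheel.

Call:
move_arm:
  series: [-0.03, 0, 0, 0, -0.05, 0, -0.4, 0, -0.5, 0, -0.8, 0, -1.3, 0, -1.0, 0, -2.1, 0, -1.0, 0, -2.8, 0, -1.0, 0, -3.1, 0, -1.0, 0, -3.2, 0, -1.0, 0]

```text
time_s: 27.7
tool_pos: [0.379, -0.0297, 0.2869]
ee_rot: [1.0, -0.003, -0.0, -0.009]
contact_force: [0.6, 0.9, 0.4]
gripper_width: -0.0
```

Run:
```python
from wf import *
o=snap(8); crop(o["top"][0],320,205,380,255,10,"pics/t8.png")
for n in("top","scene"):
    im,d=load(n,8);X=cloud(n,d);ax=(d>0)&(np.abs(X[...,0]-.546)<.034)&(np.abs(X[...,1]+.028)<.045)&(X[...,2]>.03)&(X[...,2]<.045); p=X[ax]; print("ext",np.percentile(p[:,0],[1,99]).round(4),np.percentile(p[:,1],[1,99]).round(4))
wheels(8,C,0)
for n in ("top","scene"): wheels(8,C,0,names=(n,))
tipgo("R",-12,17.5)
```

```text
ext [0.5188 0.5742] [-0.0611  0.005 ]
ext [0.5186 0.5753] [-0.0619  0.0047]
L 28 fin mod72: -20.9 spread 5.2 digit mod2: 1.92 near-up fin angs [-24, -23, -23, -23, -21, -19, -19, -19, -18, -17, -16, 35, 39, 44, 45, 45, 49, 49, 50, 51, 51, 52, 52, 52, 56, 57, 58, 59]
M 27 fin mod72: 11.0 spread 3.6 digit mod2: 0.8 near-up fin angs [-67, -64, -63, -62, -62, -62, -61, -60, -59, -58, -56, -54, 6, 8, 8, 8, 9, 11, 11, 12, 12, 13, 15, 16, 17, 19, 80]
R 30 fin mod72: 12.5 spread 4.5 digit mod2: 0.85 near-up fin angs [-63, -62, -61, -61, -61, -60, -58, -57, -57, -55, -53, -52, 6, 8, 9, 9, 10, 10, 12, 13, 14, 14, 16, 17, 17, 17, 19, 27, 79, 80]
L 19 fin mod72: -22.6 spread 5.5 digit mod2: 1.87 near-up fin angs [-24, -23, -23, -23, -19, -19, -18, -17, 35, 39, 44, 45, 45, 49, 49, 51, 52, 57, 58]
M 15 fin mod72: 10.1 spread 3.3 digit mod2: 0.78 near-up fin angs [-67, -64, -63, -62, -62, -60, -56, -54, 6, 8, 8, 11, 12, 12, 13]
R 18 fin mod72: 11.8 spread 3.9 digit mod2: 0.83 near-up fin angs [-63, -61, -61, -60, -57, -57, -53, -52, 6, 8, 10, 10, 12, 14, 17, 17, 17, 80]
L 9 fin mod72: -19.5 spread 2.8 digit mod2: 1.96 near-up fin angs [-21, -19, -16, 50, 51, 52, 52, 56, 59]
M 12 fin mod72: 11.8 spread 3.6 digit mod2: 0.83 near-up fin angs [-62, -61, -59, -58, 8, 9, 11, 15, 16, 17, 19, 80]
R 12 fin mod72: 13.3 spread 5.1 digit mod2: 0.87 near-up fin angs [-62, -61, -58, -55, 9, 9, 13, 14, 16, 19, 27, 79]
tip now stamp frame mm: x -166.1 y 0.8 h 68.2
t 27.8 pos [ 0.3804 -0.0297  0.2871] yawY -90.3 tilt 0.95 j7 -1.13 F [ 0.12  0.86 -1.08] w 0.001
   -> [3.085 0.475 1.006] spin -0.006 spin alt 3.136
```

View pics/t8.png

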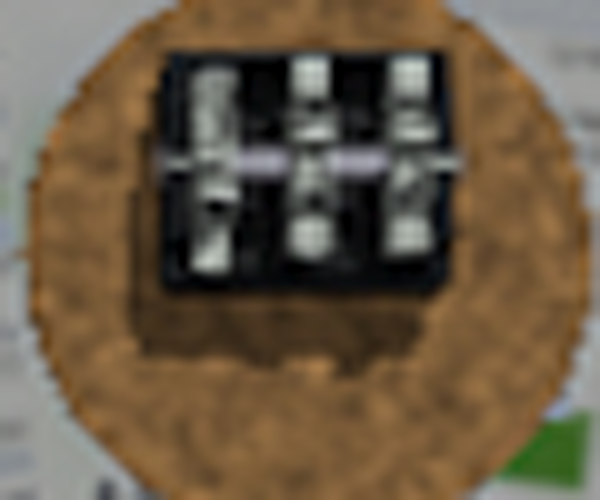

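```bash
python3 -c "
from wf import *
tipgo('M',-10,17.6)"
```

```text
tip now stamp frame mm: x -166.1 y 0.8 h 68.2
t 27.8 pos [ 0.3804 -0.0297  0.2871] yawY -90.3 tilt 0.95 j7 -1.13 F [ 0.12  0.86 -1.08] w 0.001
   -> [3.122 0.015 1.012] spin -0.006 spin alt 3.136
```

Call:
move_arm:
  series: [0.5, 0, 0, 0, 1.2, 0, 0.2, 0, 2.0, 0, 0.4, 0, 2.7, 0.01, 0.55, 0, 3.1, 0.015, 0.6, 0, 3.12, 0.015, 0.75, 0, 3.12, 0.015, 0.92, 0, 3.12, 0.015, 1.01, 0, 3.12, 0.015, 1.01, 0]

```text
time_s: 28.7
tool_pos: [0.5359, -0.0304, 0.236]
ee_rot: [1.0, -0.003, -0.0, -0.008]
contact_force: [0.1, 0.3, 0.7]
gripper_width: -0.002
```

```bash
python3 -c "
from wf import *
tipgo('M',-4.5,17.6)"
```

```text
tip now stamp frame mm: x -10.9 y 0.1 h 17.0
t 28.7 pos [ 0.5359 -0.0304  0.236 ] yawY -90.3 tilt 0.96 j7 -0.98 F [0.09 0.3  0.68] w -0.002
   -> [ 0.128  0.    -0.011] spin -0.006 spin alt 3.136
```

Call:
move_arm:
  series: [0.04, 0, -0.01, 0, 0.08, 0, -0.01, 0, 0.11, 0, -0.01, 0, 0.13, 0, -0.01, 0, 0.13, 0, -0.01, 0, 0.1, 0, -0.02, 0, 0.05, 0, -0.3, 0, 0.02, 0.2, -0.35, 0, 0.02, 0.44, -0.35, 0, 0.02, 0.46, -0.2, 0, 0.02, 0.46, -0.02, 0, 0.02, 0.46, -0.01, 0]

```text
time_s: 29.9
tool_pos: [0.5364, -0.0535, 0.2347]
ee_rot: [1.0, -0.003, -0.001, -0.008]
contact_force: [0.3, -0.7, 0.9]
gripper_width: 0.003
```

```bash
python3 -c "
from wf import *
tipgo('R',-4.7,17.6)"
```

```text
tip now stamp frame mm: x -10.7 y -23.1 h 15.7
t 29.9 pos [ 0.5364 -0.0535  0.2347] yawY -90.3 tilt 0.95 j7 -0.94 F [ 0.27 -0.75  0.92] w 0.003
   -> [ 0.119 -0.003 -0.039] spin -0.006 spin alt 3.136
```

Call:
move_arm:
  series: [0, 0, -0.04, 0, 0.03, 0, -0.04, 0, 0.07, 0, -0.04, 0, 0.1, 0, -0.04, 0, 0.12, 0, -0.04, 0, 0.12, 0, -0.04, 0]

```text
time_s: 30.5
tool_pos: [0.5425, -0.0535, 0.2366]
ee_rot: [1.0, -0.003, -0.001, -0.008]
contact_force: [-0.2, 1.5, -0.3]
gripper_width: 0.002
```

Call:
move_arm:
  series: [-0.03, 0, 0, 0, -0.05, 0, -0.4, 0, -0.5, 0, -0.8, 0, -1.3, 0, -1.0, 0, -2.1, 0, -1.0, 0, -2.8, 0, -1.0, 0, -3.1, 0, -1.0, 0, -3.2, 0, -1.0, 0]

```text
time_s: 31.3
tool_pos: [0.3814, -0.0532, 0.2871]
ee_rot: [1.0, -0.003, -0.001, -0.009]
contact_force: [1.3, -0.3, 0.3]
gripper_width: -0.001
```

Run:
```python
from wf import *
o=snap(9); crop(o["top"][0],320,205,380,255,10,"pics/t9.png")
for n in("top","scene"):
    im,d=load(n,9);X=cloud(n,d);ax=(d>0)&(np.abs(X[...,0]-.546)<.034)&(np.abs(X[...,1]+.028)<.045)&(X[...,2]>.03)&(X[...,2]<.045); p=X[ax]; print("ext",np.percentile(p[:,0],[1,99]).round(4),np.percentile(p[:,1],[1,99]).round(4))
wheels(9,C,0)
for n in ("top","scene"): wheels(9,C,0,names=(n,))
tipgo("R",-12,17.5)
```

```text
ext [0.5188 0.5739] [-0.0611  0.0051]
ext [0.5188 0.5754] [-0.0613  0.0058]
L 27 fin mod72: -19.7 spread 5.4 digit mod2: 1.95 near-up fin angs [-79, -25, -24, -24, -22, -22, -22, -20, -18, -18, -15, 38, 47, 48, 49, 51, 52, 52, 53, 53, 53, 57, 57, 57, 58, 58, 63]
M 28 fin mod72: 19.3 spread 5.0 digit mod2: 1.04 near-up fin angs [-60, -58, -57, -56, -55, -53, -53, -52, -52, -51, -51, -50, -49, -49, -48, 13, 14, 14, 17, 17, 19, 19, 21, 22, 26, 26, 28, 76]
R 28 fin mod72: 16.4 spread 4.7 digit mod2: 0.95 near-up fin angs [-61, -60, -58, -58, -57, -56, -56, -56, -53, -52, -50, -48, -48, -46, -45, 14, 14, 15, 16, 16, 16, 17, 19, 19, 19, 20, 20, 76]
L 18 fin mod72: -19.8 spread 6.3 digit mod2: 1.95 near-up fin angs [-79, -25, -24, -22, -22, -18, -18, -15, 38, 47, 48, 49, 51, 53, 57, 57, 58, 63]
M 17 fin mod72: 19.3 spread 4.9 digit mod2: 1.04 near-up fin angs [-60, -58, -56, -53, -52, -51, -51, -50, -49, -48, 13, 14, 17, 17, 19, 21, 76]
R 16 fin mod72: 16.0 spread 5.5 digit mod2: 0.94 near-up fin angs [-61, -57, -56, -56, -56, -48, -46, -45, 14, 14, 15, 16, 16, 19, 20, 76]
L 9 fin mod72: -19.7 spread 2.9 digit mod2: 1.95 near-up fin angs [-24, -22, -20, 52, 52, 53, 53, 57, 58]
M 11 fin mod72: 20.1 spread 4.4 digit mod2: 1.06 near-up fin angs [-57, -55, -53, -52, -49, 14, 19, 22, 26, 26, 28]
R 12 fin mod72: 18.6 spread 3.4 digit mod2: 1.02 near-up fin angs [-60, -58, -58, -53, -52, -50, -48, 16, 17, 19, 19, 20]
tip now stamp frame mm: x -164.1 y -22.6 h 68.3
t 31.4 pos [ 0.3828 -0.0532  0.2873] yawY -90.3 tilt 0.99 j7 -1.06 F [ 1.05 -0.01  0.46] w -0.003
   -> [3.044 0.009 1.011] spin -0.005 spin alt 3.136
```

View pics/t9.png

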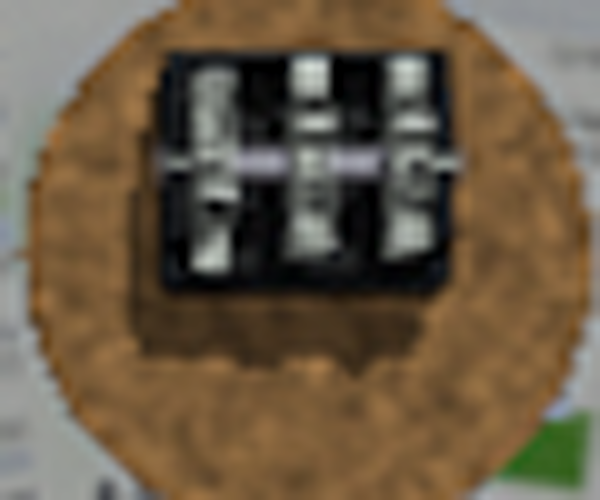

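```bash
cat >> wf.py <<'E'
def graspgo(x,y,z,yaw,L=.150):
    s,p,R,a=st(); print("ztool",R[:,2].round(4)); g=p+R[:,2]*L; print("grasp pt",g.round(4))
    q=np.array([x,y,0])-R[:,2]*L; go(q[0],q[1],z,yaw)
E
python3 -c "
from wf import *
graspgo(.5476,-.0285,.27,-90)"
```

```text
ztool [-0.0019  0.0171 -0.9999]
grasp pt [ 0.3825 -0.0506  0.1373]
t 31.4 pos [ 0.3828 -0.0532  0.2873] yawY -90.3 tilt 0.99 j7 -1.06 F [ 1.05 -0.01  0.46] w -0.003
   -> [ 3.3   -0.454  0.348] spin -0.005 spin alt 3.136
```

Call:
move_arm:
  series: [0.5, -0.1, 0, -0.005, 1.2, -0.2, 0, -0.005, 2.0, -0.3, 0, -0.005, 2.7, -0.4, 0.1, -0.005, 3.15, -0.45, 0.2, -0.005, 3.3, -0.454, 0.35, -0.005, 3.3, -0.454, 0.35, -0.005]
  grip: 0

```text
time_s: 32.1
tool_pos: [0.5486, -0.0312, 0.2685]
ee_rot: [1.0, -0.0, -0.002, -0.008]
contact_force: [-0.8, -0.2, -0.2]
gripper_width: 0.999
```

```bash
python3 -c "
from wf import *
graspgo(.5476,-.0285,.181,-90)"
```

```text
ztool [-0.0034  0.0161 -0.9999]
grasp pt [ 0.5481 -0.0288  0.1185]
t 32.1 pos [ 0.5486 -0.0312  0.2685] yawY -90.0 tilt 0.94 j7 -1.02 F [-0.83 -0.17 -0.21] w 0.999
   -> [-0.004  0.021  1.75 ] spin -0.0 spin alt 3.141
```

Call:
move_arm:
  series: [0, 0, 0.5, 0, 0, 0, 1.0, 0, 0, 0, 1.4, 0, 0, 0, 1.65, 0, 0, 0, 1.75, 0, 0, 0, 1.75, 0]

```text
time_s: 32.7
tool_pos: [0.5482, -0.03, 0.1811]
ee_rot: [1.0, -0.0, -0.002, -0.008]
contact_force: [0.2, -0.4, 0.6]
gripper_width: 0.999
```

Call:
move_arm:
  series: [0, 0, 0, 0, 0, 0, 0, 0, 0, 0, 0, 0, 0, 0, 0, 0, 0, 0, 0, 0, 0, 0, 0, 0]
  grip: 255

```text
time_s: 33.3
tool_pos: [0.5484, -0.0301, 0.1823]
ee_rot: [1.0, -0.0, -0.001, -0.008]
contact_force: [-4.5, 2.0, 9.4]
gripper_width: 0.785
```

```bash
python3 -c "
from wf import *
graspgo(.5476,-.0285,.181,-90)"
```

```text
ztool [-0.0024  0.0164 -0.9999]
grasp pt [ 0.5481 -0.0276  0.0323]
t 33.3 pos [ 0.5484 -0.0301  0.1823] yawY -90.0 tilt 0.95 j7 -0.92 F [-4.52  1.99  9.4 ] w 0.785
   -> [-0.01   0.018  0.025] spin -0.001 spin alt 3.141
```

Call:
move_arm:
  series: [0, 0, -0.1, 0, 0, 0, -0.3, 0, 0, 0, -0.7, 0, -0.1, 0.1, -1.2, 0, -0.4, 0.5, -1.9, 0, -0.8, 1.0, -2.6, 0, -1.2, 1.6, -3.3, -0.02, -1.6, 2.2, -4.1, -0.04, -2.0, 2.8, -4.9, -0.06, -2.4, 3.4, -5.7, -0.09, -2.8, 4.0, -6.5, -0.12, -3.2, 4.6, -7.3, -0.15]

```text
time_s: 34.5
tool_pos: [0.3944, -0.2567, 0.531]
ee_rot: [0.997, 0.075, -0.0, -0.009]
contact_force: [1.0, -0.4, -4.9]
gripper_width: 0.789
```

```bash
python3 -c "
from wf import *
go(.30,-.385,.77,-70)"
```

```text
t 34.5 pos [ 0.3944 -0.2567  0.531 ] yawY -81.5 tilt 1.02 j7 -0.85 F [ 0.95 -0.37 -4.9 ] w 0.789
   -> [-2.246  2.172 -4.821] spin -0.2 spin alt 2.942
```

Call:
move_arm:
  series: [-0.3, 0.3, -0.7, -0.02, -0.6, 0.6, -1.4, -0.05, -1.0, 0.95, -2.1, -0.08, -1.3, 1.25, -2.8, -0.11, -1.6, 1.6, -3.5, -0.14, -1.9, 1.9, -4.2, -0.17, -2.15, 2.1, -4.6, -0.2, -2.25, 2.17, -4.8, -0.2, -2.25, 2.17, -4.82, -0.2, -2.25, 2.17, -4.82, -0.2]

```text
time_s: 35.5
tool_pos: [0.2992, -0.385, 0.7697]
ee_rot: [0.985, 0.173, 0.0, -0.009]
contact_force: [0.5, 0.5, -6.3]
gripper_width: 0.787
```

Run:
```python
from wf import *
im,d=r.read_camera("scene"); np.savez("pics/scene10.npz",im=im,d=d)
print(proj("scene",[.30,-.385,.66]))
a=np.clip(im.astype(float)*1.9,0,255).astype(np.uint8); crop(a,425,10,545,110,6,"pics/s10.png")
graspgo(.469+.0015,-.233-.0003,.30,-90)
```

```text
[477.51291989  54.32787532]
ztool [-0.0024  0.0187 -0.9998]
grasp pt [ 0.2993 -0.3819  0.6194]
t 35.55 pos [ 0.2996 -0.3847  0.7694] yawY -70.0 tilt 1.08 j7 -0.25 F [ 0.06 -0.75 -6.06] w 0.789
   -> [ 4.195 -1.449  9.434] spin 0.349 spin alt -2.793
```

View pics/s10.png

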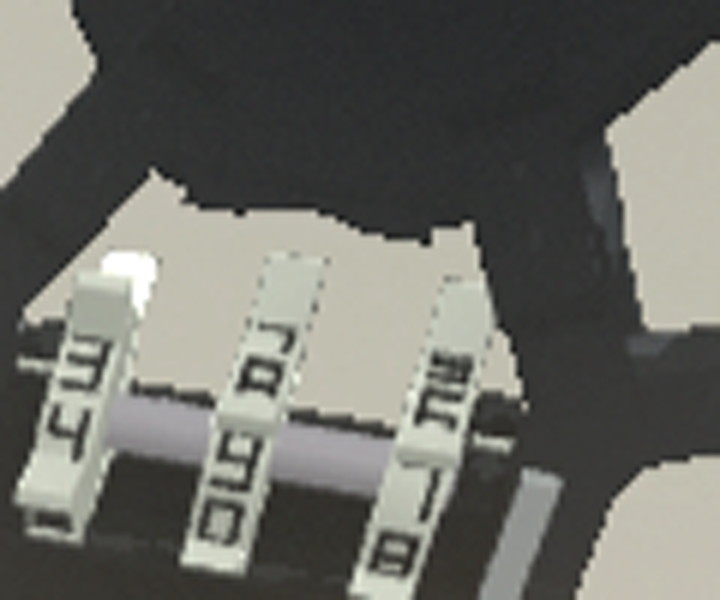

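From the front (crop), the left wheel shows fin, 3, 4; the middle fin, 7, 8, fin, 9, 0; the right fin, 5, 6, fin, 7, 8. The reading line is therefore 2, 7, 5. On to the pad.

Call:
move_arm:
  series: [0.1, -0.05, 0.4, 0.02, 0.4, -0.12, 1.0, 0.05, 0.75, -0.25, 1.7, 0.08, 1.1, -0.35, 2.4, 0.11, 1.45, -0.5, 3.2, 0.14, 1.8, -0.6, 4.0, 0.17, 2.15, -0.75, 4.8, 0.2, 2.5, -0.85, 5.6, 0.23, 2.85, -1.0, 6.4, 0.26, 3.2, -1.1, 7.1, 0.29, 3.5, -1.2, 7.8, 0.31, 3.75, -1.3, 8.4, 0.33]

```text
time_s: 36.75
tool_pos: [0.453, -0.2496, 0.3492]
ee_rot: [1.0, 0.01, -0.002, -0.01]
contact_force: [1.1, 0.1, -4.9]
gripper_width: 0.791
```

```bash
python3 -c "
from wf import *
graspgo(.4705,-.2333,.25,-89)"
```

```text
ztool [-0.004   0.0195 -0.9998]
grasp pt [ 0.4524 -0.2467  0.1993]
t 36.75 pos [ 0.453  -0.2496  0.3492] yawY -88.9 tilt 1.14 j7 -0.68 F [ 1.07  0.11 -4.89] w 0.791
   -> [ 0.374 -0.221  1.988] spin 0.002 spin alt -3.139
```

Call:
move_arm:
  series: [0.2, -0.1, 0.5, 0, 0.35, -0.2, 1.0, 0, 0.374, -0.22, 1.5, 0, 0.374, -0.22, 1.85, 0, 0.374, -0.22, 1.98, 0, 0.374, -0.22, 1.98, 0]

```text
time_s: 37.35
tool_pos: [0.471, -0.2355, 0.25]
ee_rot: [1.0, 0.01, -0.003, -0.01]
contact_force: [-0.0, 0.2, -4.8]
gripper_width: 0.79
```

Run:
```python
from wf import *
graspgo(.4705,-.2333,.1895,-89)
o=snap(11)
im=o["scene"][0]; crop(np.clip(im*1.5,0,255).astype(np.uint8),340,200,430,310,6,"pics/s11.png")
im=o["top"][0]; crop(np.clip(im*1.5,0,255).astype(np.uint8),390,200,490,290,7,"pics/t11.png")
# stamp front bottom edge via scene depth
X=cloud("scene",o["scene"][1]); d=o["scene"][1]
m=(d>0)&(X[...,2]>.078)&(X[...,2]<.105)&(np.abs(X[...,0]-.47)<.06)&(np.abs(X[...,1]+.233)<.03); p=X[m]; print(len(p),np.percentile(p[:,0],[2,10,50,90]).round(4))
g=(d>0)&(X[...,2]>.02)&(X[...,2]<.045)&(np.abs(X[...,0]-.43)<.02)&(np.abs(X[...,1]+.233)<.05);p=X[g];print("front guard outer face x (cam)",len(p),np.percentile(p[:,0],[10,50,90]).round(4))
```

```text
ztool [-0.0053  0.0198 -0.9998]
grasp pt [ 0.4702 -0.2325  0.1001]
t 37.35 pos [ 0.471  -0.2355  0.25  ] yawY -88.8 tilt 1.18 j7 -0.59 F [-0.01  0.2  -4.76] w 0.79
   -> [0.011 0.04  1.21 ] spin 0.003 spin alt -3.138
318 [0.4412 0.442  0.4439 0.4754]
front guard outer face x (cam) 252 [0.4317 0.4333 0.4348]
```

View pics/s11.png

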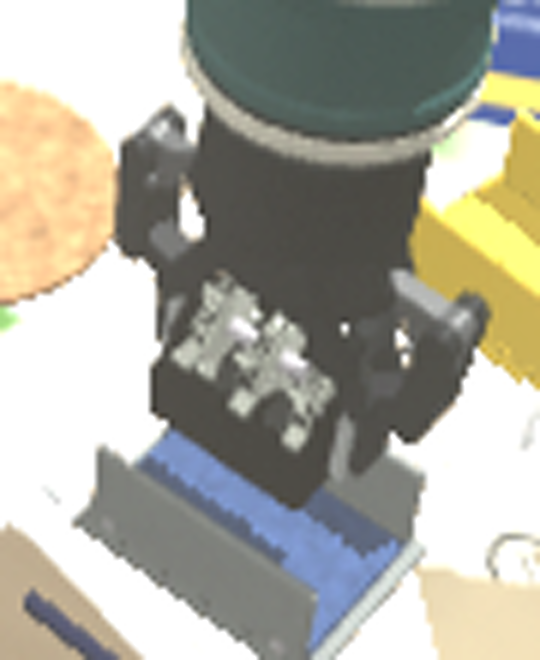

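View pics/t11.png

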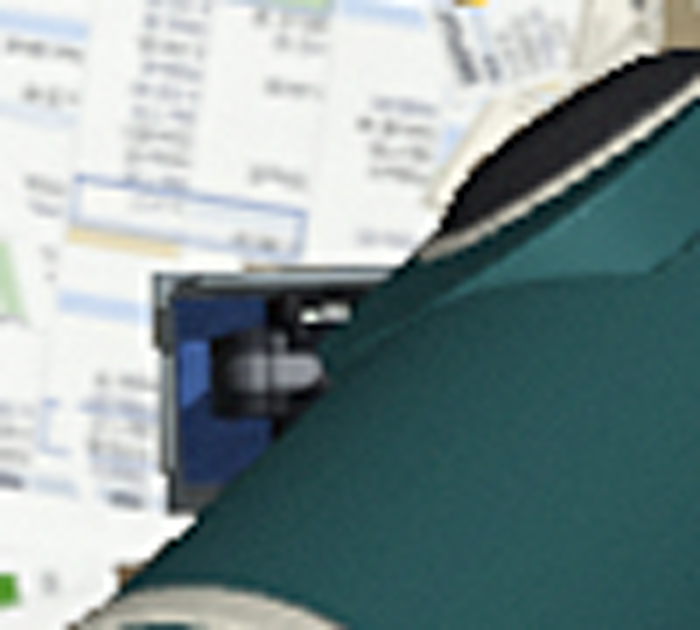

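Call:
move_arm:
  series: [0.01, 0.02, 0.25, 0.003, 0.01, 0.04, 0.5, 0.003, 0.01, 0.04, 0.75, 0.003, 0.01, 0.04, 0.95, 0.003, 0.01, 0.04, 1.08, 0.003, 0.01, 0.04, 1.15, 0.003, 0.01, 0.04, 1.18, 0.003]

```text
time_s: 38.15
tool_pos: [0.4716, -0.2371, 0.1919]
ee_rot: [1.0, 0.009, -0.002, -0.01]
contact_force: [-0.2, 0.5, -5.3]
gripper_width: 0.793
```

```bash
python3 -c "
from wf import *
graspgo(.4705,-.2333,.1885,-89)"
```

```text
ztool [-0.0035  0.0192 -0.9998]
grasp pt [ 0.4711 -0.2342  0.0419]
t 38.15 pos [ 0.4716 -0.2371  0.1919] yawY -89.0 tilt 1.12 j7 -0.52 F [-0.22  0.48 -5.29] w 0.793
   -> [-0.011 -0.017  0.068] spin -0.0 spin alt 3.141
```

Call:
move_arm:
  series: [-0.01, -0.01, 0.02, 0, -0.01, -0.01, 0.04, 0, -0.01, -0.01, 0.055, 0]

```text
time_s: 38.45
tool_pos: [0.4712, -0.2365, 0.1893]
ee_rot: [1.0, 0.009, -0.001, -0.01]
contact_force: [-0.7, -0.4, -6.6]
gripper_width: 0.792
```

Call:
move_arm:
  series: [0, 0, 0.01, 0, 0, 0, 0.02, 0, 0, 0, 0.02, 0]

```text
time_s: 38.75
tool_pos: [0.4713, -0.2365, 0.1884]
ee_rot: [1.0, 0.009, -0.001, -0.01]
contact_force: [-0.4, 0.9, -3.0]
gripper_width: 0.79
```

Call:
move_arm:
  series: [0, 0, 0.01, 0, 0, 0, 0.015, 0, 0, 0, 0.015, 0]

```text
time_s: 39.05
tool_pos: [0.4712, -0.2366, 0.1883]
ee_rot: [1.0, 0.009, -0.001, -0.01]
contact_force: [-5.9, 4.7, 16.0]
gripper_width: 0.791
```

Call:
move_arm:
  series: [0, 0, 0, 0, 0, 0, 0, 0, 0, 0, 0, 0, 0, 0, 0, 0, 0, 0, 0, 0]
  grip: 0

```text
time_s: 39.55
tool_pos: [0.4712, -0.2366, 0.1883]
ee_rot: [1.0, 0.009, -0.001, -0.01]
contact_force: [-0.7, 0.4, 0.0]
gripper_width: 0.999
```

Call:
move_arm:
  series: [0, 0, -0.2, 0, 0, 0, -0.6, 0, 0, 0, -1.2, 0, 0, 0, -1.8, 0, 0, 0, -2.5, 0, -0.5, -0.5, -2.9, 0, -1.0, -1.4, -3.0, 0, -1.3, -2.4, -3.0, 0, -1.5, -3.4, -3.0, 0, -1.6, -4.2, -3.0, 0, -1.6, -4.6, -3.0, 0]

```text
time_s: 40.65
tool_pos: [0.3901, -0.028, 0.3432]
ee_rot: [1.0, 0.008, -0.001, -0.01]
contact_force: [2.1, -0.4, -0.0]
gripper_width: 1.0
```

Run:
```python
from wf import *
go(.4,0,.3,-90)
o=snap(12)
crop(np.clip(o["scene"][0]*1.4,0,255).astype(np.uint8),345,230,425,320,7,"pics/s12.png"); crop(np.clip(o["top"][0]*1.4,0,255).astype(np.uint8),400,225,472,285,9,"pics/t12.png")
im,d=o["top"];X=cloud("top",d);hsv=cv2.cvtColor(im,cv2.COLOR_RGB2HSV)
m=(d>0)&(np.abs(X[...,0]-.469)<.03)&(np.abs(X[...,1]+.233)<.045)&(X[...,2]>.036)&(X[...,2]<.053);p=X[m];print("ext",np.percentile(p[:,0],[1,99]).round(4),np.percentile(p[:,1],[1,99]).round(4))
rimz=X[m&(hsv[...,2]<50)];q=cv2.minAreaRect((rimz[:,:2]*1000).astype(np.float32));print(q)
for n in("top","scene"):
    XX=cloud(n,o[n][1]);mm=(np.abs(XX[...,0]-.469)<.03)&(np.abs(XX[...,1]+.233)<.04)&(XX[...,2]>.067)&(XX[...,2]<.09);y=XX[mm][:,1]*1000;print(n,np.histogram(y,bins=np.arange(-270,-196,3)))
for cx in(.468,.470): wheels(12,(cx,-.2335),1,zb=.012)
```

```text
t 40.65 pos [ 0.3901 -0.028   0.3432] yawY -89.1 tilt 1.18 j7 -1.34 F [ 2.07 -0.44 -0.03] w 1.0
   -> [ 0.208 -0.54   0.875] spin 0.016 spin alt -3.126
ext [0.4425 0.4962] [-0.2662 -0.1986]
((469.4971923828125, -232.80055236816406), (53.778282165527344, 68.36491394042969), 0.27668243646621704)
top (array([ 0,  0,  0, 10,  9, 12,  2,  0,  0,  0,  0, 12, 14,  9,  1,  0,  0,
        0,  7, 10, 11,  4,  0,  0]), array([-270, -267, -264, -261, -258, -255, -252, -249, -246, -243, -240,
       -237, -234, -231, -228, -225, -222, -219, -216, -213, -210, -207,
       -204, -201, -198]))
scene (array([ 0,  0,  0, 10, 15, 10,  3,  0,  0,  0,  1, 16, 14, 10,  0,  0,  0,
        0,  2, 12, 10,  4,  0,  0]), array([-270, -267, -264, -261, -258, -255, -252, -249, -246, -243, -240,
       -237, -234, -231, -228, -225, -222, -219, -216, -213, -210, -207,
       -204, -201, -198]))
L 35 fin mod72: -15.3 spread 5.0 digit mod2: 0.07 near-up fin angs [-77, -19, -18, -17, -16, -15, -15, -15, -15, -14, -13, -13, -12, -10, 43, 47, 48, 48, 49, 51, 51, 51, 51, 53, 55, 56, 57, 57, 58, 58, 59, 60, 61, 61, 62]
M
[... 327 characters left out ...]
8, 18, 20, 20, 20, 20, 21, 23, 23, 24, 26, 27, 27, 29, 30, 30, 75, 78, 79]
L 31 fin mod72: -20.2 spread 4.8 digit mod2: 1.94 near-up fin angs [-78, -27, -24, -23, -21, -21, -20, -20, -20, -20, -18, -18, -17, -16, -16, 44, 45, 45, 46, 48, 48, 49, 50, 52, 52, 54, 56, 56, 56, 59, 60]
M 27 fin mod72: 16.7 spread 3.8 digit mod2: 0.96 near-up fin angs [-64, -58, -57, -56, -56, -56, -56, -55, -54, -54, -54, -52, -52, 12, 13, 14, 14, 15, 16, 18, 19, 19, 19, 20, 23, 23, 28]
R 37 fin mod72: 15.3 spread 5.4 digit mod2: 0.93 near-up fin angs [-61, -61, -61, -60, -60, -59, -59, -58, -57, -56, -54, -54, -53, -50, -50, -47, 10, 11, 13, 13, 14, 14, 15, 15, 16, 17, 19, 19, 19, 21, 22, 22, 25, 25, 26, 74, 77]
```

View pics/s12.png

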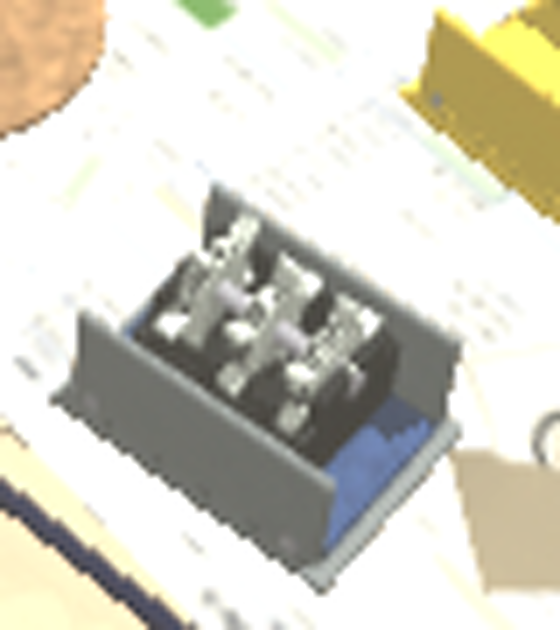

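View pics/t12.png

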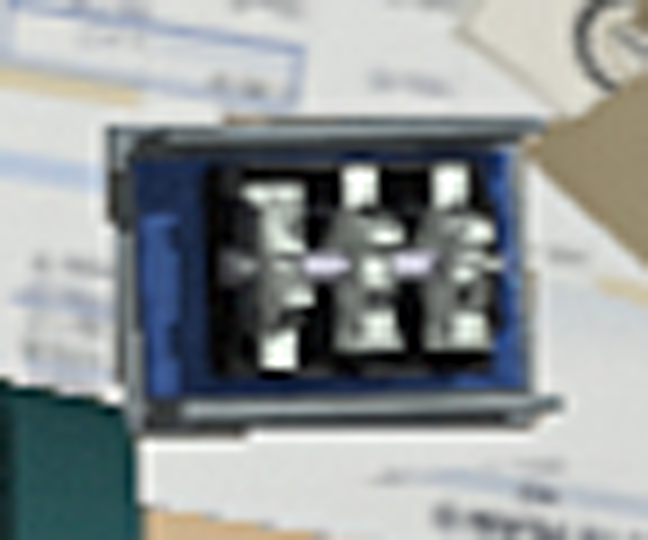

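```bash
python3 -c "
from rig import r
print(r.close_job(), r.read_state()['time_s'])"
```

```text
the job is handed in; nothing more can be done
the job is handed in; nothing more can be done
```

The stamp is standing on the ink pad of the grey stand with its wheels set to 2, 7, 5, and I handed the job in shortly after 40.7 s. No verdict was reported.

- **Sequence:** I gripped the stamp front to back, lifted it out from between the tape roll and the bottle, and read its start digits close to the scene camera (about 4, 5, 6). I then stood it on the mat, let go, and rolled the wheels. After that I regripped it by the ends, checked the reading close to the camera, set it on the pad and released it.
- **One slip:** on the first try at the middle wheel the tip jammed on a fin and slid the stamp about 16 mm on the mat. It stayed upright and about 18 mm from the mat's centre. I measured again and redid that wheel, then trimmed the middle and right wheels.
- **Wheel reading:** the close view before placing showed 2, 7, 5. After placing, the fin angles from depth put each wheel within about 0.1 digit of its target (the limit is a quarter digit).
- **Placing:** the stamp's centre was about 0.5 mm across and 0.2–0.6 mm along from the measured pad centre. It was parallel to the guards within about 1°. The touchdown force was about 16 N on release, and the arm was clear of it.
- **Disagreements:** the camera and arm positions differed by about 1.5–2 mm in x, which I allowed for. The stand's measured yaw differed between pad and guards (0.2° and 2°), so I used 1°.
- **Not checked:** I did not measure the tape roll, bottle or staple box again at the end. The tape roll and bottle looked undisturbed after the stamp was lifted out, and I noticed no contact with any of the three.

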